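Stack battens crosswise on the drying wheel and turn it to the blue mark

ROBOT

A 6-joint arm with a two-finger parallel gripper is mounted at the origin on a cart in front of the work surface, level with it; the furniture and walls round the work are solid. World frame = base frame: x ahead of the robot, y to its left, z up, the work surface at z = 0. Lengths are in m, angles in rad, forces in N, time in s.
With the tool pointing down it reaches from about 0.3 to 0.875 m from the base axis. Payload 6.4 kg.
Tool frame: the origin (TCP) lies on the centre line of the jaws, within the pads' length; the fingertips stand 11 mm ahead of it and the grasp point (between the pads) lies 8 mm behind it; z points along the fingers, y is the line along which they close (so a half turn about z gives the same grasp; the last joint's range is limited). The gripper opens to 85 mm and grips with 20 to 120 N. Pads are 22 mm wide; open, the fingers measure 114 mm over their backs; the gripper's body (76 mm by 85 mm) begins 54 mm behind the grasp point. The pads swing forward as they close: fully open they stand 13 mm farther back than shut.
Start: joints at [-1.491, 0.181, 1.607, -0, 1.354, -0.206], TCP at [0.162, -0.552, 0.242] pointing down, gripper open.
Joint ranges: [-2.99, 2.99], [-0.89, 2.07], [0.3, 2.58], [-1.14, 4.28], [0, 2.63], [-3.12, 3.12]. Speed limits (rad/s): [2.57, 2.57, 3.01, 3.14, 3.14, 3.14].

INTERFACE

Orientations are given as a 3x3 rotation matrix whose columns are the frame's x, y, z axes.
In Python, from bench import observe, camera, sign_off, silhouettes, tip_of gives the robot as it stands.
- The arm moves only by the shell command python3 -m handwheel 'ROWS' [FORCE]. ROWS is a JSON object of lists of equal length, an entry for each row: "dp": the shift along the tool's x, y, z in mm, a list of three; "yaw": the turn about the tool's z in degrees; "jaw": the gripper's target within -1 to 1 (shut at 1, half-way at 0, fully open at -1). In form: {"dp": [[dx, dy, dz], ...], "yaw": [yaw, ...], "jaw": [jaw, ...]}. A call has 1 to 10 rows; each row is the pose to reach, as a shift and turn from the pose commanded when the call began, along the tool's axes at that moment; what a row does not reach only later rows make up. A row lasts 1/8 s, in which the tool goes at most 62.5 mm and 10.7 degrees, less where a joint would pass 70% of its speed; a pose out of reach is approached as far as the arm can. A call with a gripper value outside its range is refused whole. The fingers move at their own pace and stop on an object; FORCE is the grip in N (left out, the last holds). Time passes only in rows, so rows that repeat a pose let the fingers close. It gives the time, the measured TCP pose, the force, the opening and the grip force at its end, in the units of the state.
- observe(): the state, without advancing time (a new reading comes with each control period).
- camera(name): name is "scene" or "side" or "wrist"; returns a dict with "color" (420x560x3 uint8, blue, green, red), "camera_matrix" (3x3 intrinsics, pixels), "xyz" and "attitude" of the camera in the world. Camera axes: x right, y down, z forward; pixel columns grow to the right and rows downward; lengths in m; the calibration is good to about 2 mm. The wrist camera is an equidistant fisheye: a pixel r from the principal point sees the ray r / f radians off the axis. A picture is of the moment at which its call begins. There is no depth.
- sign_off(): hands the job in; it is judged then, once.
Trained networks look in a picture, given as the dict that the camera call returned (one of the last four; its "shot" number tells which), for a name from the list of things; names that differ only in an ending like _2 or _b are one class to them, and where a whole thing is asked for, a point or a joint stands for the part that bears it (a point fixed in the world has none). Each returns a list of dicts, best first, with "p" (0 to 1); they miss things now and then, are a little off and sometimes report something else, mostly with a low value. They report only what shows in the picture. A call takes as long as a camera call.
- silhouettes(query, picture): "mask" (420x560 bool, what is visible of it).
- tip_of(query, picture): "location" ([x, y, z] in m, in the coordinates of the camera as it stood for that picture, good to about 4 mm: a listed point, or the origin of a listed thing).
The state is a dict: "time_s": time; "qpos": joint angles; "qvel": joint speeds; "tau": joint torques, N m; "tcp_pos": TCP position; "tool_rot": TCP orientation; "contact_force": force on the tool from outside, world axes, zero at the start; "wrist_torque": the same for the moment, N m; "finger_gap": finger opening in m; "grip_force": force on a finger pad.
Only numpy, scipy, OpenCV 4.12 (cv2) and the standard library are available. Lean on these libraries where they do the work, as an engineer would, in place of code of your own. Each camera call takes 0.05 s, during which the arm holds its last target. There are 200 camera calls.

TASK

Push the drying wheel round by its pegs until the red pointer stands over the white mark, and leave it there while you stack the battens on the platter in crosswise layers: the two pale ones at the bottom, parallel and about 8 cm apart, the two dark ones across them, also about 8 cm apart, then every blue one there is (one to three) side by side across the dark ones with a finger's gap between them, the whole stack centred on the platter. Then push the loaded wheel gently round until the red pointer stands over the blue mark, with the stack still whole; leave the other things on the table where they are.

Things in the scene. Friction and masses are not known exactly. Their poses are not given: they have to be found in the camera images.
- white_mark (a point): white painted mark (34 x 14 mm, radial) on the wheel's round dark grey base plate (310 mm across, 8 mm thick, fixed to the table); this point is 140 mm from the wheel's axis, 9 mm above the table. The base stands at a different place and angle each time
- blue_mark (a point): blue painted mark like the white one, 140 mm from the axis, 63 degrees (1.1 rad) farther on, anticlockwise seen from above
- platter (a point): centre of the top face of the wooden platter (224 mm across, 16 mm thick), on the wheel's axis, 50 mm above the table; its frame turns with the platter, z up
- pointer (a point): top of the red peg, the wheel's pointer, 140 mm from the axis, 84 mm above the table. Four spokes 90 degrees apart, bars 12 mm wide, 36 to 44 mm above the table, run from the rim to 150 mm from the axis; each has an upright round peg 16 mm thick, 140 mm from the axis, up to 84 mm. One spoke and peg are red, three pegs black; any may be pushed
- wheel (a joint): angle of the platter in rad, positive anticlockwise from above: 0 with the red pointer over the white mark, 1.1 over the blue mark. It starts between -1.5 and -0.7, turns freely from -2.6 to 2.6 with a light drag (about 0.12 N m, 0.9 N at a peg), and stays where it is left
- pale_1: pale unpainted square wooden batten 170 x 20 x 20 mm, about 60 g, lying flat on the table at the start; origin at its middle, x along its length. All four long faces are alike
- pale_2: pale unpainted square wooden batten 170 x 20 x 20 mm, about 60 g, lying flat on the table at the start; origin at its middle, x along its length. All four long faces are alike
- dark_1: dark brown square wooden batten 170 x 20 x 20 mm, about 60 g, lying flat on the table at the start; origin at its middle, x along its length. All four long faces are alike
- dark_2: dark brown square wooden batten 170 x 20 x 20 mm, about 60 g, lying flat on the table at the start; origin at its middle, x along its length. All four long faces are alike
- blue_1: blue painted square wooden batten 170 x 20 x 20 mm, about 60 g, lying flat on the table at the start; origin at its middle, x along its length. All four long faces are alike; may be absent (one to three blue ones are there)
- blue_2: blue painted square wooden batten 170 x 20 x 20 mm, about 60 g, lying flat on the table at the start; origin at its middle, x along its length. All four long faces are alike; may be absent (one to three blue ones are there)
- blue_3: blue painted square wooden batten 170 x 20 x 20 mm, about 60 g, lying flat on the table at the start; origin at its middle, x along its length. All four long faces are alike; may be absent (one to three blue ones are there)
- steel_block: bystander: square grey steel block 50 x 50 x 18 mm, origin at the centre of its underside
- wax_block: bystander: green wax block 34 x 62 x 22 mm, origin at the centre of its underside
- tin: bystander: flat red tin 64 x 96 x 20 mm at the back right
- tape: bystander: roll of masking tape 100 mm across, 18 mm high, at the back left

How it is judged:
By the outcome, as a careful person would: the job done as asked, in the order asked, and still so for the second after the job is handed in, with the robot touching nothing.
Of blue_1, blue_2, blue_3 only 1 to 3 are there at a start; the rules pass over those that are not, and their reading is None.
At some moment in a run one of blue_1 may be knocked a few centimetres aside while the robot is not near it.
Once in a run the grip may slacken for a moment while it holds something.
It also fails if it takes over 208 s, if anything falls off the work surface, if the arm or the gripper's body presses on something with over 40 N, if the wrist force passes 120 N, or if a joint passes its speed limit or range.

## Working session

There is one attempt and no reset: what is moved stays moved. The work goes in short steps, Python scripts to look and compute and a shell command to move; the robot and the scene stay as the last step left them, time stands still between calls to the robot, and variables do not carry over. Pictures are saved under pics/ and viewed, at most 14 in all, crops included, and the job is handed in when it is done.

```bash
ls; mkdir -p pics; cat > h.py <<'E'
import numpy as np, cv2
from bench import observe, camera, sign_off, silhouettes, tip_of
def w(pic,loc): return np.array(pic["xyz"])+np.array(pic["attitude"])@np.array(loc)
def find(pic,names,pmin=0.3):
    for n in names:
        for d in tip_of(n,pic):
            if d["p"]>pmin: print(n,round(d["p"],2),np.round(w(pic,d["location"]),4))
def proj(pic,P):
    c=(np.array(P)-pic["xyz"])@np.array(pic["attitude"]); K=np.array(pic["camera_matrix"])
    return (K@(c/c[2]))[:2]
def back(pic,uv,z):
    K=np.array(pic["camera_matrix"]); r=np.array(pic["attitude"])@np.linalg.inv(K)@[uv[0],uv[1],1]
    o=np.array(pic["xyz"]); return o+r*(z-o[2])/r[2]
def backpts(pic,uv,z):
    K=np.array(pic["camera_matrix"]); uv=np.asarray(uv,float).reshape(-1,2)
    r=np.c_[uv,np.ones(len(uv))]@np.linalg.inv(K).T@np.array(pic["attitude"]).T
    o=np.array(pic["xyz"]); return o+r*((z-o[2])/r[:,2])[:,None]
E
python3 - <<'E'
from h import *
s=observe()
for k,v in s.items(): print(k,np.round(v,3).tolist())
ims=[]
for n in ["scene","side"]:
    p=camera(n); print(n,np.round(p["xyz"],3),np.round(p["attitude"],2).tolist(),p["camera_matrix"])
    cv2.imwrite(f"pics/{n}0.png",p["color"])
    find(p,["white_mark","blue_mark","platter","pointer","pale_1","dark_1","blue_1","steel_block","wax_block","tin","tape"])
    for b in ["pale_1","dark_1","blue_1"]:
        for d in silhouettes(b,p):
            if d["p"]>.3:
                m=d["mask"]; ys,xs=np.nonzero(m); P=backpts(p,np.c_[xs,ys],0.02 if 0 else 0.015)[:,:2]
                r=cv2.minAreaRect((P*1000).astype(np.float32)); c=P.mean(0)
                e=np.linalg.eigh(np.cov(P.T))[1][:,1]
                print("  sil",b,round(d["p"],2),np.round(c,4),"ang",round(np.degrees(np.arctan2(e[1],e[0]))%180,1),np.round(r[1],0),len(xs))
E
```

```text
pics
time_s 0.0
qpos [-1.491, 0.182, 1.608, -0.0, 1.354, -0.206]
qvel [-0.0, 0.001, -0.001, -0.001, -0.001, -0.001]
tau [0.0, -44.488, -35.133, -0.0, 0.009, 0.0]
tcp_pos [0.162, -0.551, 0.241]
tool_rot [[0.959, 0.282, -0.0], [0.282, -0.959, 0.002], [0.0, -0.002, -1.0]]
contact_force [0.246, -0.281, 0.762]
wrist_torque [-0.01, 0.047, -0.001]
grip_force 0.0
finger_gap 0.085
scene [0.101 0.808 1.121] [[-0.87, -0.37, 0.34], [-0.5, 0.66, -0.56], [-0.02, -0.66, -0.75]] [[511.98691215   0.         284.99274861]
 [  0.         511.98691215 205.24049036]
 [  0.           0.           1.        ]]
white_mark 0.7 [0.4394 0.0226 0.0082]
blue_mark 0.74 [ 0.529  -0.0936  0.0084]
blue_mark 0.46 [0.527  0.2834 0.0081]
platter 0.57 [0.5785 0.0361 0.0496]
pointer 0.85 [0.4811 0.1336 0.0812]
pointer 0.31 [ 0.4148 -0.1271 -0.0014]
pale_1 0.93 [ 0.5236 -0.2035  0.008 ]
pale_1 0.63 [ 0.5332 -0.2728  0.0108]
dark_1 0.96 [ 0.4998 -0.4066  0.0082]
dark_1 0.57 [ 0.5278 -0.3445  0.0106]
blue_1 0.83 [0.515  0.4655 0.0115]
steel_block 0.91 [ 0.4218  0.1896 -0.    ]
steel_block 0.56 [0.4782 0.1375 0.086 ]
wax_blo
[... 969 characters left out ...]
 0.5202 -0.2062  0.009 ]
pale_1 0.77 [ 0.5288 -0.2772  0.0058]
dark_1 0.63 [ 0.5287 -0.3445  0.0099]
dark_1 0.49 [ 0.4944 -0.411   0.0058]
dark_1 0.37 [0.5768 0.0352 0.0451]
blue_1 0.86 [0.5247 0.2862 0.0059]
blue_1 0.76 [0.5149 0.4647 0.0109]
steel_block 0.75 [ 0.42    0.1892 -0.0012]
wax_block 0.66 [ 0.4156 -0.1299 -0.0007]
tin 0.64 [ 0.7604 -0.2124  0.0037]
tape 0.84 [ 0.7471  0.2172 -0.0017]
  sil pale_1 0.67 [ 0.5151 -0.1914] ang 177.8 [ 58. 181.] 257
  sil pale_1 0.51 [ 0.5228 -0.2582] ang 1.1 [176.  63.] 270
  sil dark_1 0.77 [ 0.4892 -0.3906] ang 174.8 [ 55. 181.] 206
  sil dark_1 0.62 [ 0.5247 -0.3259] ang 4.1 [174.  62.] 246
  sil blue_1 0.74 [0.5022 0.4699] ang 5.7 [180.  40.] 674
```

View pics/scene0.png

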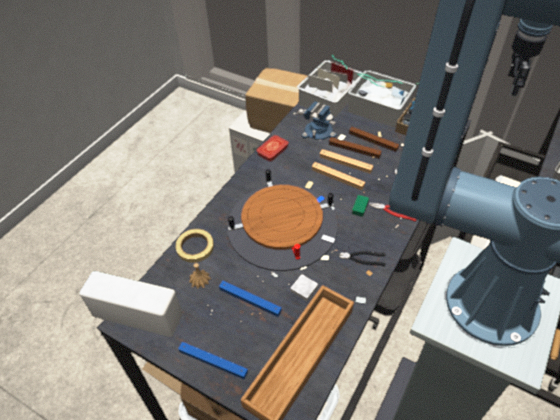

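The scene picture shows the wheel at (283,215), with its red pointer at (297,250). There are two blue battens at (250,298) and (213,360), pale ones at (338,174) and (345,160), and dark ones at (355,148) and (375,138). All of this agrees with the networks. The wheel axis is about (0.579, 0.037), the white mark is at 186° and the pointer at 136°, so the wheel angle is about -0.88.

```bash
cat >> h.py <<'E'
def rel(x,y,z,ang):
    "print dp (mm, tool axes) and yaw (deg) to reach TCP x,y,z with tool x axis at world angle ang (mod 180)"
    s=observe(); R=np.array(s["tool_rot"]); d=R.T@(np.array([x,y,z])-s["tcp_pos"])*1000
    a=np.degrees(np.arctan2(R[1,0],R[0,0])); yaw=-((ang-a+90)%180-90)
    print("t",round(s["time_s"],1),"now",np.round(s["tcp_pos"],4),"ang",round(a,1),"q6",round(np.degrees(s["qpos"][5])),"-> dp",np.round(d,1),"yaw",round(yaw,1),"q6~",round(np.degrees(s["qpos"][5])+yaw+np.degrees(np.arctan2(y,x)-s["qpos"][0])))
E
python3 -c "
from h import *
rel(.43,.08,.24,-44)"
python3 -m handwheel '{"dp":[[60,-60,0],[100,-100,0],[140,-140,0],[180,-180,0],[220,-220,0],[260,-260,0],[300,-310,0],[340,-355,0],[380,-400,0],[410,-440,0]],"yaw":[0,0,0,10,20,30,40,50,60,60],"jaw":[0,0,0,0,0,0,0,0,0,0]}'
```

```text
t 1.5 now [ 0.1621 -0.5517  0.2423] ang 16.4 q6 -12 -> dp [ 435.1 -530.5    2.3] yaw 60.4 q6~ 145
time_s: 2.75
tcp_pos: [0.4203, -0.0425, 0.2428]
tool_rot: [[0.72, -0.694, 0.001], [-0.694, -0.72, -0.001], [0.002, -0.0, -1.0]]
contact_force: [1.3, -0.3, -0.1]
finger_gap: 0.0428
grip_force: 0.0
```

```bash
python3 - <<'E'
from h import *
p=camera("wrist"); print(np.round(p["xyz"],3),np.round(p["attitude"],2).tolist(),p["camera_matrix"])
cv2.imwrite("pics/w1.png",p["color"])
find(p,["white_mark","blue_mark","platter","pointer"])
p=camera("scene");find(p,["white_mark","blue_mark","platter","pointer"])
rel(.480,.134,.14,-44)
E
```

```text
[ 0.48  -0.101  0.375] [[-0.69, -0.68, -0.23], [-0.72, 0.66, 0.22], [-0.0, 0.32, -0.95]] [[325.1922621    0.         280.31911206]
 [  0.         325.1922621  206.07909243]
 [  0.           0.           1.        ]]
white_mark 0.87 [0.4369 0.017  0.007 ]
blue_mark 0.6 [ 0.5261 -0.0957  0.0093]
platter 0.68 [ 0.4154 -0.1258  0.002 ]
platter 0.66 [0.5762 0.035  0.0506]
pointer 0.57 [0.4763 0.1329 0.0849]
white_mark 0.85 [0.4382 0.0197 0.0116]
blue_mark 0.59 [ 0.5291 -0.091   0.008 ]
platter 0.89 [0.5811 0.0332 0.0525]
platter 0.68 [ 0.5252 -0.2003  0.0147]
pointer 0.83 [0.4808 0.1346 0.0824]
pointer 0.73 [ 0.5001 -0.4077  0.008 ]
t 3.2 now [ 0.4193 -0.0449  0.2423] ang -43.8 q6 111 -> dp [ -80.  -171.2  102.3] yaw 0.2 q6~ 150
```

View pics/w1.png

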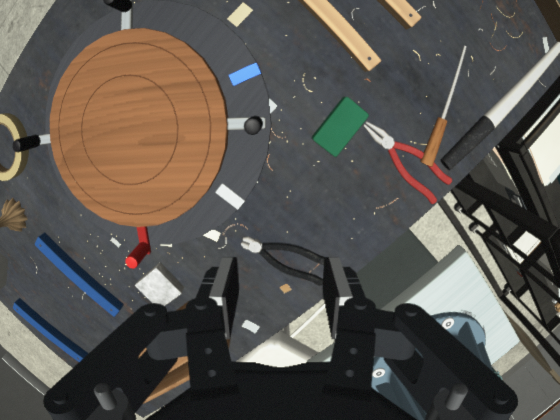

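The wrist view confirms the wheel at (138,128), pointer (135,262), white mark (230,195) and blue mark (244,75). Next I'll straddle the red peg.

```bash
python3 -m handwheel '{"dp":[[-25,-55,25],[-50,-110,50],[-80,-171,75],[-80,-171,102],[-80,-171,140],[-80,-171,178],[-80,-171,178],[-80,-171,178],[-80,-171,178]],"yaw":[0,0,0,0,0,0,0,0,0],"jaw":[0,0,0,0,0,0,0.4,0.4,0.4]}'
python3 - <<'E'
from h import *
p=camera("wrist");find(p,["white_mark","blue_mark","platter","pointer"])
p=camera("side");find(p,["pointer"])
rel(.479,.134,.065,-44)
E
```

```text
time_s: 4.38
tcp_pos: [0.481, 0.1349, 0.0661]
tool_rot: [[0.723, -0.69, 0.003], [-0.69, -0.723, -0.0], [0.002, -0.002, -1.0]]
contact_force: [-1.1, -1.2, 0.4]
finger_gap: 0.0257
grip_force: 0.4
white_mark 0.7 [0.4395 0.0149 0.0085]
pointer 0.93 [0.4748 0.1333 0.0852]
pointer 0.85 [0.4773 0.1362 0.0863]
t 4.7 now [0.4799 0.1354 0.0647] ang -43.6 q6 136 -> dp [ 0.3  1.6 -0.3] yaw 0.4 q6~ 150
```

```bash
python3 -m handwheel '{"dp":[[0.5,12,0],[2,24,0],[5,36,0],[8.5,48,0],[13,59,0],[19,70,0],[25,80,0],[33,90,0],[41,99,0],[46,104,0]],"yaw":[-5,-10,-15,-20,-25,-30,-35,-40,-45,-48],"jaw":[0.4,0.4,0.4,0.4,0.4,0.4,0.4,0.4,0.4,0.4]}'
cat >> h.py <<'E'
C=np.array([.578,.0355])
def th(P): return np.degrees(np.arctan2(P[1]-C[1],P[0]-C[0]))%360, np.hypot(P[0]-C[0],P[1]-C[1])
def ptr():
    for n in ["scene","side","wrist"]:
        p=camera(n)
        for q in ["pointer","white_mark","blue_mark"]:
            for d in tip_of(q,p)[:1]:
                if d["p"]>.4: P=w(p,d["location"]); print(n,q,round(d["p"],2),np.round(P,4),"th,r",np.round(th(P),3))
E
python3 - <<'E'
from h import *
ptr()
s=observe();print(s["tcp_pos"],th(s["tcp_pos"]))
E
```

```text
time_s: 5.98
tcp_pos: [0.4411, 0.028, 0.0643]
tool_rot: [[0.997, 0.078, -0.0], [0.078, -0.997, 0.0], [0.0, -0.0, -1.0]]
contact_force: [-0.2, 0.6, -0.0]
finger_gap: 0.0258
grip_force: 0.4
scene pointer 0.73 [0.4411 0.0326 0.0825] th,r [1.81199e+02 1.37000e-01]
scene white_mark 0.73 [0.4387 0.0227 0.0112] th,r [1.85265e+02 1.40000e-01]
scene blue_mark 0.58 [ 0.532  -0.0904  0.0096] th,r [2.4993e+02 1.3400e-01]
side pointer 0.85 [0.4378 0.032  0.084 ] th,r [1.81422e+02 1.40000e-01]
side white_mark 0.57 [0.4388 0.0206 0.0076] th,r [1.86106e+02 1.40000e-01]
side blue_mark 0.85 [ 0.5278 -0.0922  0.01  ] th,r [2.48525e+02 1.37000e-01]
wrist pointer 0.83 [0.4387 0.0301 0.0866] th,r [1.82215e+02 1.39000e-01]
wrist white_mark 0.83 [0.4372 0.0153 0.0099] th,r [1.8815e+02 1.4200e-01]
wrist blue_mark 0.91 [ 0.5267 -0.095   0.0111] th,r [2.48539e+02 1.40000e-01]
[0.44112493 0.02843116 0.06428952] (np.float64(182.95638488404316), np.float64(0.13705748536125528))
```

```bash
python3 -m handwheel '{"dp":[[0,6,0],[0,12,0],[0,12,0],[0,10,0],[0,8,0],[0,8,-50],[0,8,-100],[-50,-30,-120],[-50,-30,-120]],"yaw":[-2,-4,-4,-4,-4,-4,-4,-4,-4],"jaw":[0.4,0.4,0.4,0.4,0.4,0.4,0.4,0,0]}'
python3 - <<'E'
from h import *
ptr(); 
p=camera("wrist");cv2.imwrite("pics/w2.png",cv2.resize(p["color"][0:300,100:400],None,fx=2,fy=2))
rel(.52,-.205,.1,0)
E
```

```text
time_s: 7.7
tcp_pos: [0.3876, 0.0559, 0.1857]
tool_rot: [[0.989, 0.147, 0.003], [0.147, -0.989, -0.0], [0.003, 0.0, -1.0]]
contact_force: [0.4, -0.6, -0.9]
finger_gap: 0.0427
grip_force: 0.0
scene pointer 0.84 [0.4451 0.0233 0.0816] th,r [1.85238e+02 1.33000e-01]
scene white_mark 0.98 [0.4387 0.0183 0.0101] th,r [1.87057e+02 1.40000e-01]
scene blue_mark 0.91 [ 0.5312 -0.0922  0.0074] th,r [2.49872e+02 1.36000e-01]
side pointer 0.87 [0.4399 0.0229 0.0839] th,r [1.85213e+02 1.39000e-01]
side white_mark 0.58 [0.4393 0.0202 0.0097] th,r [1.86305e+02 1.40000e-01]
side blue_mark 0.7 [0.4362 0.0181 0.0109] th,r [1.86991e+02 1.43000e-01]
wrist pointer 0.69 [0.4385 0.0181 0.0864] th,r [1.87116e+02 1.41000e-01]
wrist white_mark 0.9 [0.4393 0.0161 0.0084] th,r [1.87963e+02 1.40000e-01]
wrist blue_mark 0.9 [ 0.5266 -0.0985  0.0119] th,r [2.49016e+02 1.44000e-01]
t 8.3 now [0.389  0.0543 0.184 ] ang 8.4 q6 72 -> dp [ 91.9 275.6  83.9] yaw 8.4 q6~ 68
```

View pics/w2.png

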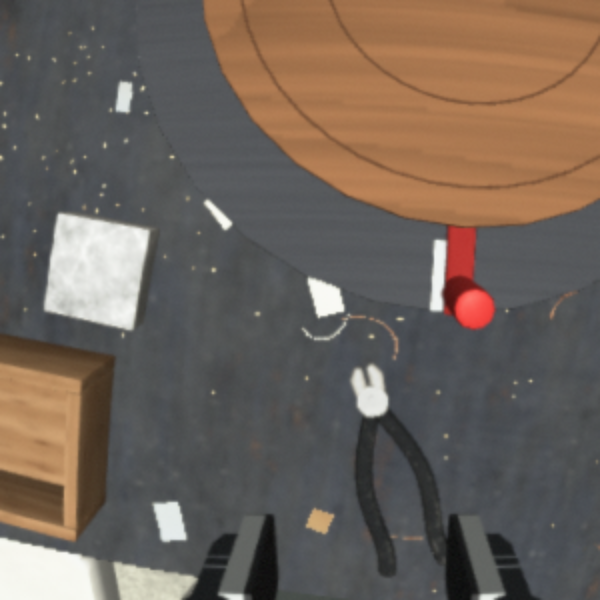

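```bash
cat >> h.py <<'E'
def fback(pic,uv,z):
    K=np.array(pic["camera_matrix"]); uv=np.asarray(uv,float).reshape(-1,2)
    d=(uv-K[:2,2])/K[0,0]; r=np.hypot(*d.T)+1e-12; u=d/r[:,None]
    R=np.c_[np.sin(r)[:,None]*u,np.cos(r)]@np.array(pic["attitude"]).T; o=np.array(pic["xyz"])
    return o+R*((z-o[2])/R[:,2])[:,None]
E
python3 - <<'E'
from h import *
p=camera("wrist"); im=p["color"].astype(int); B,G,R=im[...,0],im[...,1],im[...,2]
def polar(m,z):
    ys,xs=np.nonzero(m); P=fback(p,np.c_[xs,ys],z); return np.array([th(q) for q in P])
H,W=B.shape
yy,xx=np.mgrid[:H,:W]
# platter centre at z=.05: wood mask, circle fit on rim
m=(R-B>40)&(R<230)&(G>60); n,l,st,_=cv2.connectedComponentsWithStats(m.astype(np.uint8)); i=1+np.argmax(st[1:,4]); print(st[i])
cs,_=cv2.findContours((l==i).astype(np.uint8),cv2.RETR_EXTERNAL,cv2.CHAIN_APPROX_NONE); c=max(cs,key=len)[:,0]
k=(c[:,0]>3)&(c[:,0]<W-4)&(c[:,1]>3); P=fback(p,c[k],.05)
A=np.c_[2*P[:,:2],np.ones(len(P))]; 
for _ in range(6):
    s=np.linalg.lstsq(A,(P[:,:2]**2).sum(1),rcond=None)[0]; r=np.sqrt(s[2]+s[0]**2+s[1]**2); e=np.abs(np.hypot(*(P[:,:2]-s[:2]).T)-r); kk=e<np.quantile(e,.9); P=P[kk];A=A[kk]
print("centre",s[:2],"r",r,e.max())
import h; h.C=s[:2]
mw=(np.minimum(np.minimum(B,G),R)>170); a=polar(mw,.008); a=a[(a[:,1]>.118)&(a[:,1]<.162)&(abs(a[:,0]-187)<12)]
off=a[:,1]*np.sin(np.radians(a[:,0]-186)); print("white n",len(a),"r",a[:,1].min(),a[:,1].max(),"offset from 186deg line mm",off.min()*1000,off.max()*1000, a.mean(0))
mb=(B-R>60); a=polar(mb,.008); a=a[(a[:,1]>.118)&(a[:,1]<.162)&(abs(a[:,0]-249)<12)]; print("blue",len(a),a.mean(0) if len(a) else 0)
mr=(R-G>80)&(R-B>80)&(G<80); ys,xs=np.nonzero(mr&(xx>100)&(xx<400)&(yy<300)); 
P=fback(p,np.c_[xs,ys],.084); 
spo=polar(mr&(yy<300),.044); spo=spo[(spo[:,1]>.115)&(spo[:,1]<.128)]; print("spoke",len(spo),spo.mean(0),np.ptp(spo[:,0]))
rt=np.c_[xs,ys]; cut=rt[:,1]>rt[:,1].max()-19; t=rt[cut]; print("pegtop px",t.mean(0),np.ptp(t,axis=0)); q=fback(p,t.mean(0),.084)[0]; print(q,th(q))
E
```

```text
[  202     0   255   114 22683]
centre [0.57742796 0.03537117] r 0.11040826047174142 0.0002996644690991118
white n 202 r 0.11990708672284976 0.1599820903502243 offset from 186deg line mm -20.524274912706293 -0.06434969101232908 [1.84704217e+02 1.36402960e-01]
blue 341 [2.49736899e+02 1.40144088e-01]
spoke 202 [1.86774664e+02 1.21375405e-01] 5.49886921701389
pegtop px [336.92021277 156.13297872] [24 18]
[0.43740571 0.01859213 0.084     ] (np.float64(186.83324318353777), np.float64(0.14102398797949675))
```

```bash
python3 - <<'E'
from h import *
import h; h.C=np.array([.5774,.0354])
p=camera("wrist"); im=p["color"].astype(int)
m=(im.min(2)>140); m[:118]=0;m[160:]=0;m[:,:312]=0;m[:,330:]=0
ys,xs=np.nonzero(m);print(len(xs))
a=np.array([th(q) for q in fback(p,np.c_[xs,ys],.008)])
L=[];
for y in range(122,155,3):
    k=ys==y
    if k.any():
        q=fback(p,[[xs[k].min()-.5,y],[xs[k].max()+.5,y]],.008); A=[th(v) for v in q]; L.append([A[0][0],A[0][1]*1e3,A[1][0]])
print(np.round(L,2))
# angle of mark axis from left edge (7 mm off axis)
L=np.array(L);print("axis if left edge:",np.round(L[:,0]+np.degrees(7/L[:,1]),2))
p=camera("scene"); cv2.imwrite("pics/s3.png",cv2.resize(p["color"][170:290,210:370],None,fx=5,fy=5,interpolation=cv2.INTER_CUBIC))
im=p["color"].astype(int);B,G,R=im[...,0],im[...,1],im[...,2]
E
```

```text
222
[[183.24 122.16 185.91]
 [182.95 125.11 186.  ]
 [183.52 127.87 186.08]
 [183.65 130.73 186.16]
 [183.37 133.7  186.24]
 [183.5  136.57 185.91]
 [183.62 139.45 185.99]
 [183.75 142.34 186.07]
 [183.86 145.23 185.76]
 [183.61 148.23 185.84]
 [183.73 151.14 186.29]]
axis if left edge: [186.52 186.15 186.65 186.72 186.37 186.43 186.5  186.56 186.63 186.31
 186.38]
```

View pics/s3.png

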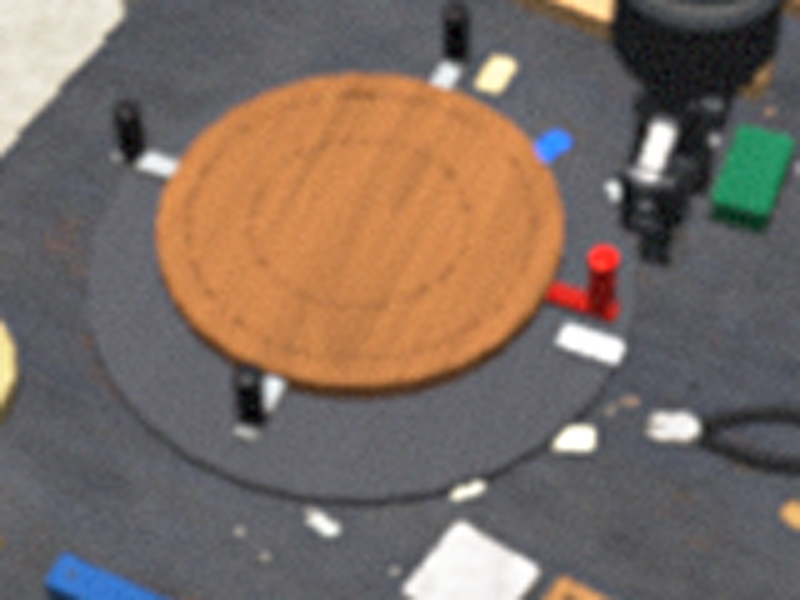

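White mark: the axis is at 186.5°, and the pointer and spoke are at 186.8°, so the wheel is set. The zoomed scene picture shows the red peg at (603,280) just above the white mark at (590,343), which is parallax. On to the battens.

```bash
cat >> h.py <<'E'
def bat(pic,name,z=.019,pmin=.3,box=None):
    "battens in a wrist picture: centre, long-axis angle from the top face"
    out=[]
    for d in silhouettes(name,pic):
        if d["p"]<pmin: continue
        ys,xs=np.nonzero(d["mask"]); P=fback(pic,np.c_[xs,ys],z)[:,:2]*1000
        r=cv2.minAreaRect(P.astype(np.float32)); b=cv2.boxPoints(r); e=max((b[1]-b[0],b[2]-b[1]),key=np.linalg.norm)
        print("sil",name,round(d["p"],2),"rect c",np.round(r[0],1),"size",np.round(sorted(r[1]),0),"ang",round((np.degrees(np.arctan2(e[1],e[0]))+90)%180-90,1),"mean",np.round(P.mean(0),1),"px",xs.min(),xs.max(),ys.min(),ys.max())
E
python3 -m handwheel '{"dp":[[10,40,-50],[20,100,-100],[30,150,-100],[40,200,-100],[50,250,-100],[60,300,-100],[64,327,-100],[64,327,-100],[64,327,-100]],"yaw":[0,4,8,8,8,8,8,8,8],"jaw":[0,0,0,0,0,0,0,0,0]}'
python3 - <<'E'
from h import *
p=camera("wrist");cv2.imwrite("pics/w4.png",p["color"])
find(p,["pale_1","dark_1"])
bat(p,"pale_1");bat(p,"dark_1")
rel(.522,-.205,.08,0)
E
```

```text
time_s: 9.62
tcp_pos: [0.4997, -0.2591, 0.284]
tool_rot: [[1.0, 0.007, -0.001], [0.007, -1.0, 0.001], [-0.001, -0.001, -1.0]]
contact_force: [0.3, 0.2, 0.3]
finger_gap: 0.0431
grip_force: 0.0
pale_1 0.9 [ 0.5311 -0.2758  0.0126]
pale_1 0.64 [ 0.5201 -0.2081  0.012 ]
dark_1 0.88 [ 0.4969 -0.4149  0.0076]
dark_1 0.67 [ 0.5305 -0.3453  0.0083]
sil pale_1 0.9 rect c [ 523.3 -207.1] size [ 22. 170.] ang -1.6 mean [ 525. -207.] px 229 247 79 212
sil pale_1 0.85 rect c [ 529.7 -275.8] size [ 22. 172.] ang 3.7 mean [ 533.2 -275.5] px 282 303 73 209
sil dark_1 0.73 rect c [ 531.4 -344.1] size [ 23. 171.] ang 6.4 mean [ 533.8 -343.7] px 335 359 74 207
sil dark_1 0.61 rect c [ 496.7 -409.3] size [ 27. 169.] ang -2.5 mean [ 499.8 -409.3] px 379 410 106 231
t 9.9 now [ 0.5    -0.2589  0.2846] ang 0.4 q6 50 -> dp [ 22.3 -53.8 204.6] yaw 0.4 q6~ 69
```

View pics/w4.png

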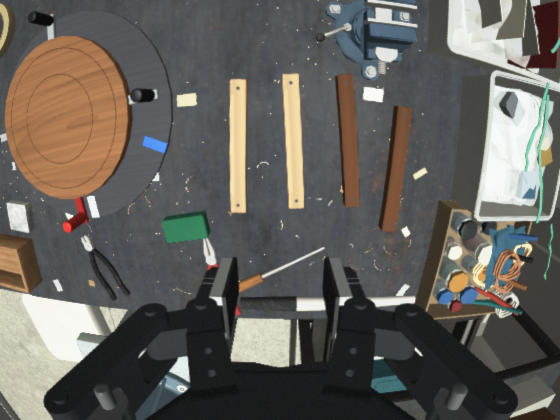

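The wrist view shows four clear battens: pale at pixel columns ~238 and ~293, dark at ~348 and ~396. The positions agree with the earlier ones. Picking pale A.

```bash
python3 -m handwheel '{"dp":[[12,-26,60],[23,-52,120],[23,-52,180],[23,-52,230],[23,-52,255],[23,-52,270],[23,-52,270],[23,-52,270],[23,-52,270],[23,-52,270]],"yaw":[2,2,2,2,2,2,2,2,2,2],"jaw":[0,0,0,0,0,0,0,0.9,0.9,0.9]}' 40
python3 -m handwheel '{"dp":[[0,0,0],[0,0,0],[0,0,-30],[0,0,-70],[0,0,-110]],"yaw":[0,0,0,0,0],"jaw":[0.9,0.9,0.9,0.9,0.9]}'
python3 -c "
from h import *
rel(.578,-.005,.08,0)"
```

```text
time_s: 11.12
tcp_pos: [0.5239, -0.2085, 0.0161]
tool_rot: [[1.0, -0.028, 0.003], [-0.028, -1.0, -0.002], [0.003, 0.002, -1.0]]
contact_force: [-0.4, 0.8, 6.5]
finger_gap: 0.0191
grip_force: 40.1
time_s: 11.75
tcp_pos: [0.5224, -0.2075, 0.1256]
tool_rot: [[1.0, -0.028, -0.0], [-0.028, -1.0, 0.0], [-0.0, -0.0, -1.0]]
contact_force: [0.0, -0.6, -1.0]
finger_gap: 0.0191
grip_force: 39.3
t 11.8 now [ 0.5224 -0.2075  0.1256] ang -1.6 q6 58 -> dp [  49.9 -204.    45.6] yaw -1.6 q6~ 90
```

```bash
python3 -m handwheel '{"dp":[[8,-30,0],[16,-70,0],[26,-110,0],[36,-150,0],[46,-185,0],[50,-204,0],[50,-204,20],[50,-204,40],[50,-204,52],[50,-204,52]],"yaw":[0,-1.6,-1.6,-1.6,-1.6,-1.6,-1.6,-1.6,-1.6,-1.6],"jaw":[0.9,0.9,0.9,0.9,0.9,0.9,0.9,0.9,0.9,0.9]}'
python3 - <<'E'
from h import *
rel(.578,-.0045,.066,0)
p=camera("wrist");bat(p,"pale_1",.07);print(observe()["finger_gap"])
E
```

```text
time_s: 13.0
tcp_pos: [0.5776, -0.0054, 0.0714]
tool_rot: [[1.0, -0.001, -0.002], [-0.001, -1.0, 0.0], [-0.002, -0.0, -1.0]]
contact_force: [0.6, 0.2, -0.5]
finger_gap: 0.019
grip_force: 39.3
t 13.0 now [ 0.5776 -0.0054  0.0714] ang -0.1 q6 78 -> dp [ 0.4 -0.9  5.4] yaw -0.1 q6~ 90
sil pale_1 0.84 rect c [ 550.7 -194.2] size [31. 95.] ang 5.0 mean [ 543.  -191.7] px 527 559 235 345
sil pale_1 0.67 rect c [590.2  -6.4] size [ 21. 145.] ang 0.1 mean [603.8  -6.5] px 255 305 96 366
0.018976367731430386
```

```bash
python3 -m handwheel '{"dp":[[0,-1,3],[0,-1,5.5],[0,-1,5.5],[0,-1,5.5],[0,-1,5.5],[0,-1,5.5],[0,-1,-30],[0,-1,-70]],"yaw":[0,0,0,0,0,0,0,0],"jaw":[0.9,0.9,0.9,0.3,0.1,0,0,0]}'
python3 -m handwheel '{"dp":[[-8,50,0],[-18,105,0],[-28,160,0],[-38,215,0],[-46,255,0],[-48,271,0],[-48,271,40],[-48,271,40]],"yaw":[0,-3,-3,-3,-3,-3,-3,-3],"jaw":[0,0,0,0,0,0,0,0]}'
python3 - <<'E'
from h import *
p=camera("wrist");bat(p,"pale_1");find(p,["pale_1"])
rel(.530,-.276,.018,3)
E
```

```text
time_s: 14.1
tcp_pos: [0.5777, -0.004, 0.1424]
tool_rot: [[1.0, -0.001, -0.002], [-0.001, -1.0, 0.0], [-0.002, -0.0, -1.0]]
contact_force: [0.4, 0.3, 0.1]
finger_gap: 0.0426
grip_force: 0.0
time_s: 15.1
tcp_pos: [0.5282, -0.2729, 0.0992]
tool_rot: [[0.999, 0.052, -0.006], [0.052, -0.999, 0.005], [-0.005, -0.005, -1.0]]
contact_force: [-0.4, 0.5, 0.1]
finger_gap: 0.0428
grip_force: 0.0
pale_1 0.79 [ 0.5303 -0.2765  0.0151]
t 15.2 now [ 0.531  -0.2747  0.1034] ang 3.0 q6 48 -> dp [-1.2  1.1 85.4] yaw 0.0 q6~ 59
```

```bash
python3 -m handwheel '{"dp":[[-1,1,40],[-1,1,70],[-1,1,85],[-1,1,85],[-1,1,85],[-1,1,85],[-1,1,85],[-1,1,85],[-1,1,50],[-1,1,-20]],"yaw":[0,0,0,0,0,0,0,0,0,0],"jaw":[0,0,0,0,0.9,0.9,0.9,0.9,0.9,0.9]}'
python3 -c "
from h import *
rel(.578,.0755,.08,0)"
```

```text
time_s: 16.5
tcp_pos: [0.5274, -0.2748, 0.1134]
tool_rot: [[0.999, 0.052, -0.005], [0.052, -0.999, 0.004], [-0.005, -0.004, -1.0]]
contact_force: [0.8, -0.8, -1.0]
finger_gap: 0.0189
grip_force: 39.3
t 16.5 now [ 0.5274 -0.2748  0.1134] ang 3.0 q6 48 -> dp [  68.8 -347.1   34.5] yaw 3.0 q6~ 97
```

```bash
python3 -m handwheel '{"dp":[[8,-30,-15],[18,-75,-15],[28,-120,-15],[38,-165,-15],[48,-210,-15],[58,-255,-15],[66,-300,-15],[69,-335,-15],[69,-347,0],[69,-347,30]],"yaw":[0,3,3,3,3,3,3,3,3,3],"jaw":[0.9,0.9,0.9,0.9,0.9,0.9,0.9,0.9,0.9,0.9]}'
python3 - <<'E'
from h import *
rel(.578,.0755,.0675,0)
p=camera("wrist");bat(p,"pale_1",.07)
rel(.578,.0755,.0675,0);print(observe()["finger_gap"])
E
```

```text
time_s: 17.75
tcp_pos: [0.5811, 0.0745, 0.0852]
tool_rot: [[1.0, 0.001, 0.003], [0.001, -1.0, -0.0], [0.003, 0.0, -1.0]]
contact_force: [0.5, -0.3, -0.8]
finger_gap: 0.0186
grip_force: 39.4
t 17.8 now [0.5811 0.0745 0.0852] ang 0.1 q6 86 -> dp [-3.1 -1.  17.7] yaw 0.1 q6~ 97
sil pale_1 0.84 rect c [586.4  73.3] size [ 23. 159.] ang 0.2 mean [601.3  73.5] px 256 305 97 366
sil pale_1 0.74 rect c [586.6  -1.2] size [ 27. 153.] ang 0.0 mean [609.7  -1. ] px 386 457 110 356
t 17.9 now [0.577  0.0738 0.0809] ang -0.0 q6 86 -> dp [ 1.1 -1.7 13.4] yaw -0.0 q6~ 97
0.01879864210970554
```

```bash
python3 -m handwheel '{"dp":[[0,-2,8],[0,-2,13],[0,-2,13.5],[0,-2,13.5],[0,-2,13.5],[0,-2,13.5],[0,-2,13.5],[0,-2,-30],[0,-2,-70]],"yaw":[0,0,0,0,0,0,0,0,0],"jaw":[0.9,0.9,0.9,0.9,0.3,0.1,0,0,0]}'
python3 - <<'E'
from h import *
p=camera("wrist");bat(p,"pale_1",.07);cv2.imwrite("pics/w5.png",p["color"])
rel(.531,-.345,.09,6)
E
```

```text
time_s: 18.98
tcp_pos: [0.5799, 0.0759, 0.1555]
tool_rot: [[1.0, -0.0, -0.001], [-0.0, -1.0, 0.0], [-0.001, -0.0, -1.0]]
contact_force: [1.3, -0.9, 0.4]
finger_gap: 0.0427
grip_force: 0.0
sil pale_1 0.73 rect c [580.6  74.5] size [ 21. 169.] ang 0.1 mean [590.4  74.7] px 265 296 97 312
sil pale_1 0.68 rect c [579.9  -2.3] size [ 25. 166.] ang 0.1 mean [591.8  -2.3] px 362 409 104 308
t 19.1 now [0.5836 0.0758 0.1603] ang -0.0 q6 86 -> dp [-53.2 420.8  70. ] yaw -6.0 q6~ 51
```

View pics/w5.png

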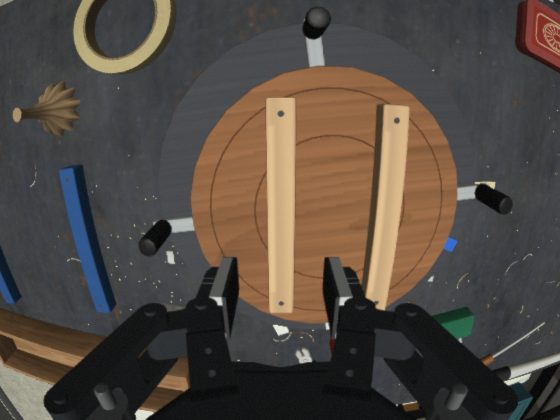

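The two pale battens lie parallel on the platter, at columns ~280 and ~390 in the picture, about 78 mm apart and centred. Dark A next.

```bash
python3 -m handwheel '{"dp":[[-7,55,0],[-14,110,0],[-21,165,0],[-28,220,0],[-35,275,0],[-42,330,0],[-49,385,0],[-53,421,20],[-53,421,60],[-53,421,60]],"yaw":[0,-6,-6,-6,-6,-6,-6,-6,-6,-6],"jaw":[0,0,0,0,0,0,0,0,0,0]}'
python3 - <<'E'
from h import *
p=camera("wrist");bat(p,"dark_1");find(p,["dark_1"])
rel(.531,-.345,.018,6)
E
```

```text
time_s: 20.32
tcp_pos: [0.5243, -0.3432, 0.0905]
tool_rot: [[0.995, 0.103, -0.006], [0.103, -0.995, 0.006], [-0.006, -0.007, -1.0]]
contact_force: [-0.9, -0.2, -0.5]
finger_gap: 0.0426
grip_force: 0.0
sil dark_1 0.88 rect c [ 531.8 -345.6] size [ 20. 170.] ang 6.1 mean [ 542.4 -344.4] px 268 300 85 316
sil dark_1 0.71 rect c [ 499.3 -409.9] size [ 26. 169.] ang -2.2 mean [ 534.9 -411.4] px 330 410 149 348
dark_1 0.78 [ 0.4988 -0.4147  0.0079]
dark_1 0.62 [ 0.5287 -0.3451  0.01  ]
t 20.5 now [ 0.5277 -0.345   0.096 ] ang 6.0 q6 40 -> dp [ 3.2  0.2 78. ] yaw 0.0 q6~ 51
```

```bash
python3 -m handwheel '{"dp":[[3,0,40],[3,0,65],[3,0,79],[3,0,79],[3,0,79],[3,0,79],[3,0,79],[3,0,79],[3,0,40],[3,0,-40]],"yaw":[0,0,0,0,0,0,0,0,0,0],"jaw":[0,0,0,0,0.9,0.9,0.9,0.9,0.9,0.9]}'
python3 -c "
from h import *
rel(.539,.0355,.14,90)
rel(.539,.0355,.14,89)"
```

```text
time_s: 21.72
tcp_pos: [0.5283, -0.3433, 0.1159]
tool_rot: [[0.995, 0.104, -0.004], [0.104, -0.995, 0.004], [-0.004, -0.004, -1.0]]
contact_force: [1.0, -0.5, -0.9]
finger_gap: 0.0189
grip_force: 39.4
t 21.7 now [ 0.5283 -0.3433  0.1159] ang 6.0 q6 40 -> dp [  49.9 -375.8  -22.6] yaw -84.0 q6~ 4
t 21.7 now [ 0.5283 -0.3433  0.1159] ang 6.0 q6 40 -> dp [  49.9 -375.8  -22.6] yaw -83.0 q6~ 5
```

```bash
python3 -m handwheel '{"dp":[[5,-30,-25],[10,-70,-35],[17,-112,-35],[23,-155,-35],[29,-200,-35],[35,-245,-35],[41,-290,-35],[46,-330,-35],[50,-365,-35],[50,-376,-35]],"yaw":[0,-9,-19,-29,-39,-49,-59,-69,-79,-84],"jaw":[0.9,0.9,0.9,0.9,0.9,0.9,0.9,0.9,0.9,0.9]}'
python3 - <<'E'
from h import *
p=camera("wrist");bat(p,"dark_1",.14);bat(p,"pale_1",.07);cv2.imwrite("pics/w6.png",p["color"])
rel(.539,.0355,.089,90);print(observe()["finger_gap"])
E
```

```text
time_s: 22.98
tcp_pos: [0.5403, 0.0366, 0.1525]
tool_rot: [[-0.006, 1.0, 0.0], [1.0, 0.006, 0.0], [0.0, 0.0, -1.0]]
contact_force: [0.0, -0.7, 0.3]
finger_gap: 0.0193
grip_force: 39.4
sil dark_1 0.93 rect c [540.6  42.7] size [ 23. 158.] ang -89.4 mean [540.5  57.6] px 255 306 93 366
sil pale_1 0.58 rect c [579.8  76.5] size [ 23. 169.] ang 0.5 mean [584.4  76.3] px 214 448 146 181
sil pale_1 0.58 rect c [ 5.778e+02 -5.000e-01] size [ 30. 169.] ang 0.0 mean [592.9   1.2] px 218 431 245 279
t 23.1 now [0.5405 0.0349 0.1524] ang 90.0 q6 -9 -> dp [ 0.6 -1.5 63.4] yaw -0.0 q6~ 4
0.01910519612104246
```

```bash
python3 -m handwheel '{"dp":[[0,-1,25],[0,-1,45],[0,-1,58],[0,-1,63],[0,-1,64],[0,-1,64],[0,-1,64],[0,-1,64],[0,-1,64],[0,-1,10]],"yaw":[0,0,0,0,0,0,0,0,0,0],"jaw":[0.9,0.9,0.9,0.9,0.9,0.9,0.3,0.1,0,0]}'
python3 - <<'E'
from h import *
p=camera("wrist");bat(p,"dark_1",.09);bat(p,"pale_1",.07)
rel(.498,-.411,.12,-2)
E
```

```text
time_s: 24.38
tcp_pos: [0.5361, 0.0349, 0.1387]
tool_rot: [[0.001, 1.0, -0.01], [1.0, -0.001, 0.002], [0.002, -0.01, -1.0]]
contact_force: [1.0, 0.2, 1.2]
finger_gap: 0.0428
grip_force: 0.0
sil dark_1 0.67 rect c [540.6  33.7] size [ 21. 170.] ang 89.9 mean [540.4  46.7] px 270 306 97 343
sil pale_1 0.87 rect c [579.8  76.3] size [ 23. 169.] ang 0.5 mean [580.5  76.3] px 217 464 147 184
sil pale_1 0.8 rect c [ 5.795e+02 -1.000e-01] size [ 29. 165.] ang 0.4 mean [586.5   0.8] px 225 444 251 288
t 24.5 now [0.5421 0.0341 0.1455] ang 90.0 q6 -9 -> dp [-445.1  -44.1   25.7] yaw -88.0 q6~ -128
```

```bash
python3 -m handwheel '{"dp":[[-40,-4,-10],[-85,-8,-10],[-130,-13,-10],[-175,-17,-10],[-220,-22,-10],[-265,-26,-10],[-310,-31,-10],[-355,-35,-10],[-400,-40,-10],[-445,-44,0]],"yaw":[9,18,28,38,48,58,68,78,88,92],"jaw":[0,0,0,0,0,0,0,0,0,0]}'
python3 -m handwheel '{"dp":[[0,0,20],[0,0,40],[0,0,40]],"yaw":[0,0,0],"jaw":[0,0,0]}'
python3 - <<'E'
from h import *
p=camera("wrist");bat(p,"dark_1");find(p,["dark_1"])
rel(.498,-.411,.018,-2)
E
```

```text
time_s: 25.78
tcp_pos: [0.4951, -0.4121, 0.1419]
tool_rot: [[0.999, -0.039, 0.0], [-0.039, -0.999, -0.0], [0.0, 0.0, -1.0]]
contact_force: [0.7, -0.3, -1.2]
finger_gap: 0.0426
grip_force: 0.0
time_s: 26.15
tcp_pos: [0.4942, -0.4076, 0.0989]
tool_rot: [[0.999, -0.034, -0.004], [-0.034, -0.999, 0.005], [-0.004, -0.005, -1.0]]
contact_force: [0.2, -0.4, 0.2]
finger_gap: 0.0428
grip_force: 0.0
sil dark_1 0.91 rect c [ 496.8 -412.2] size [ 21. 169.] ang -2.5 mean [ 506.6 -412.6] px 271 303 93 314
dark_1 0.88 [ 0.4974 -0.4169  0.0078]
t 26.3 now [ 0.496  -0.4098  0.1027] ang -1.9 q6 42 -> dp [ 2.   1.1 84.7] yaw 0.1 q6~ 52
```

Target is (0.497, -0.4125), angle -2.5°.

```bash
python3 -m handwheel '{"dp":[[1,2.5,40],[1,2.5,70],[1,2.5,84],[1,2.5,85],[1,2.5,85],[1,2.5,85],[1,2.5,85],[1,2.5,85],[1,2.5,50],[1,2.5,-40]],"yaw":[0.5,0.5,0.5,0.5,0.5,0.5,0.5,0.5,0.5,0.5],"jaw":[0,0,0,0,0.9,0.9,0.9,0.9,0.9,0.9]}'
python3 -c "
from h import *
s=observe();print(s['tcp_pos'],s['finger_gap'])
rel(.619,.035,.15,90)
"
```

```text
time_s: 27.55
tcp_pos: [0.4946, -0.4113, 0.113]
tool_rot: [[0.999, -0.044, -0.004], [-0.044, -0.999, 0.005], [-0.004, -0.005, -1.0]]
contact_force: [0.3, 0.2, -0.0]
finger_gap: 0.0192
grip_force: 39.8
[ 0.49462131 -0.41131744  0.11299291] 0.019159378830099178
t 27.6 now [ 0.4946 -0.4113  0.113 ] ang -2.5 q6 42 -> dp [ 104.3 -451.6  -35.3] yaw 87.5 q6~ 183
```

```bash
python3 -m handwheel '{"dp":[[5,-20,-30],[15,-60,-40],[25,-105,-40],[36,-155,-40],[48,-205,-40],[59,-255,-40],[71,-305,-40],[82,-355,-40],[94,-405,-40],[102,-440,-40]],"yaw":[-3,-12,-22,-32,-42,-52,-62,-72,-82,-90],"jaw":[0.9,0.9,0.9,0.9,0.9,0.9,0.9,0.9,0.9,0.9]}'
python3 -m handwheel '{"dp":[[9,1,0],[12,2,0],[12,2,0]],"yaw":[-2.5,-2.5,-2.5],"jaw":[0.9,0.9,0.9]}'
python3 - <<'E'
from h import *
p=camera("wrist");bat(p,"dark_1",.15);bat(p,"dark_1",.09)
rel(.619,.035,.089,90);print(observe()["finger_gap"])
E
```

```text
time_s: 28.8
tcp_pos: [0.6178, 0.0243, 0.1551]
tool_rot: [[0.038, 0.999, 0.0], [0.999, -0.038, 0.0], [0.0, 0.0, -1.0]]
contact_force: [0.4, -0.9, -0.5]
finger_gap: 0.0188
grip_force: 39.8
time_s: 29.18
tcp_pos: [0.62, 0.0328, 0.1548]
tool_rot: [[0.003, 1.0, -0.0], [1.0, -0.003, -0.0], [-0.0, -0.0, -1.0]]
contact_force: [0.3, -0.8, -1.4]
finger_gap: 0.0188
grip_force: 39.8
sil dark_1 0.77 rect c [620.5  42. ] size [ 21. 147.] ang 89.9 mean [620.5  55.8] px 256 305 98 366
sil dark_1 0.59 rect c [567.2  64.7] size [ 18. 106.] ang -89.8 mean [567.2  71. ] px 139 194 98 306
sil dark_1 0.77 rect c [620.5   9.8] size [ 30. 212.] ang 89.9 mean [620.4  29.7] px 256 305 98 366
sil dark_1 0.59 rect c [543.8  42.5] size [ 26. 153.] ang -89.8 mean [543.8  51.5] px 139 194 98 306
t 29.3 now [0.62   0.0327 0.1548] ang 89.8 q6 -8 -> dp [ 2.3 -1.  65.8] yaw -0.2 q6~ 3
0.01905646956893596
```

```bash
python3 -m handwheel '{"dp":[[4,-1,25],[4,-1,45],[4,-1,60],[4,-1,65],[4,-1,66],[4,-1,66],[4,-1,66],[4,-1,66],[4,-1,66],[4,-1,10]],"yaw":[0,0,0,0,0,0,0,0,0,0],"jaw":[0.9,0.9,0.9,0.9,0.9,0.9,0.3,0.1,0,0]}'
python3 - <<'E'
from h import *
p=camera("wrist");bat(p,"dark_1",.09);bat(p,"pale_1",.07)
for n in ["scene","side"]:
    p=camera(n);find(p,["blue_1"])
rel(.522,.288,.22,0)
E
```

```text
time_s: 30.58
tcp_pos: [0.6153, 0.0383, 0.1401]
tool_rot: [[0.001, 1.0, -0.011], [1.0, -0.001, 0.001], [0.001, -0.011, -1.0]]
contact_force: [0.3, 0.2, 0.6]
finger_gap: 0.0425
grip_force: 0.0
sil dark_1 0.74 rect c [620.1  35.6] size [ 20. 169.] ang -90.0 mean [620.   48.7] px 271 307 100 343
sil dark_1 0.6 rect c [543.7  48.1] size [ 27. 142.] ang 89.6 mean [543.7  57.3] px 138 195 106 311
sil dark_1 0.5 rect c [ 715.2 -115.4] size [23. 84.] ang -53.7 mean [ 714.1 -111.7] px 371 413 363 409
sil dark_1 0.45 rect c [583.9  80.7] size [ 21. 152.] ang 0.2 mean [590.9  80.7] px 111 358 151 188
sil pale_1 0.97 rect c [579.7  76.1] size [ 23. 170.] ang 0.1 mean [587.9  76.4] px 109 357 152 188
sil pale_1 0.84 rect c [5.7e+02 2.0e-01] size [ 29. 151.] ang 0.3 mean [573.9   0.8] px 126 323 253 290
blue_1 0.83 [0.5138 0.4658 0.0119]
blue_1 0.64 [ 0.4155 -0.1288 -0.0017]
blue_1 0.57 [0.5274 0.282  0.0108]
blue_1 0.36 [ 0.5289 -0.0896  0.0074]
blue_1 0.87 [0.5229 0.2861 0.0079]
blue_1 0.75 [0.5116 0.4611 0.0083]
t 30.9 now [0.6182 0.038  0.1435] ang 90.0 q6 -7 -> dp [250.  -96.5 -76.2] yaw 90.0 q6~ 119
```

```bash
python3 -m handwheel '{"dp":[[20,-5,-60],[50,-20,-100],[80,-32,-100],[110,-43,-100],[140,-54,-100],[170,-65,-100],[200,-77,-100],[230,-89,-100],[250,-97,-100],[250,-97,-100]],"yaw":[10,20,30,40,50,60,70,80,90,90],"jaw":[0,0,0,0,0,0,0,0,0,0]}'
python3 - <<'E'
from h import *
p=camera("wrist");bat(p,"blue_1");find(p,["blue_1"]);cv2.imwrite("pics/w7.png",p["color"])
rel(.522,.286,.018,0)
E
```

```text
time_s: 32.17
tcp_pos: [0.521, 0.2889, 0.2434]
tool_rot: [[1.0, 0.003, -0.002], [0.003, -1.0, -0.001], [-0.002, 0.001, -1.0]]
contact_force: [0.7, 1.2, -0.3]
finger_gap: 0.0426
grip_force: 0.0
sil blue_1 0.86 rect c [513.6 457.5] size [ 29. 170.] ang 6.5 mean [517.  458.1] px 117 163 111 245
sil blue_1 0.62 rect c [526.9 283.2] size [ 21. 169.] ang 2.5 mean [531.  283.5] px 272 294 93 237
blue_1 0.59 [0.5144 0.4567 0.0121]
blue_1 0.57 [0.5246 0.2846 0.0095]
t 32.3 now [0.5223 0.2872 0.2441] ang 0.1 q6 107 -> dp [-1.000e-01  1.000e+00  2.261e+02] yaw 0.1 q6~ 119
```

View pics/w7.png

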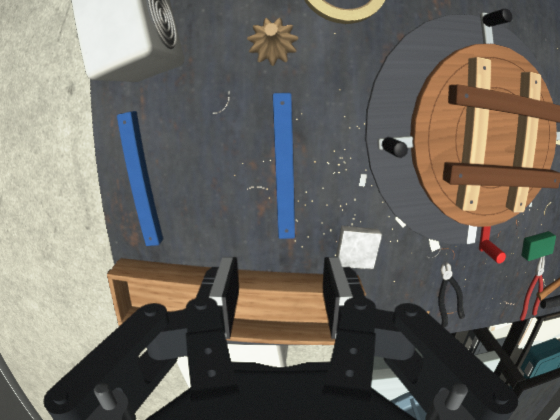

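The wrist picture shows exactly two blue battens, at columns ~283 and ~138. The tray is empty, and both dark battens lie across the pale ones. Picking the nearer blue.

```bash
python3 -m handwheel '{"dp":[[4,3.5,60],[4,3.5,120],[4,3.5,175],[4,3.5,210],[4,3.5,226],[4,3.5,226],[4,3.5,226],[4,3.5,226],[4,3.5,226],[4,3.5,226]],"yaw":[-2.4,-2.4,-2.4,-2.4,-2.4,-2.4,-2.4,-2.4,-2.4,-2.4],"jaw":[0,0,0,0,0,0,0.9,0.9,0.9,0.9]}'
python3 -m handwheel '{"dp":[[0,0,-20],[0,0,-60],[0,0,-100],[0,0,-150],[0,0,-150]],"yaw":[0,0,0,0,0],"jaw":[0.9,0.9,0.9,0.9,0.9]}'
python3 -c "
from h import *
s=observe();print(s['tcp_pos'],s['finger_gap'])
rel(.580,.0145,.16,0)
"
```

```text
time_s: 33.58
tcp_pos: [0.528, 0.2849, 0.021]
tool_rot: [[0.999, 0.042, 0.004], [0.042, -0.999, 0.001], [0.004, -0.001, -1.0]]
contact_force: [0.4, -0.5, 7.2]
finger_gap: 0.0188
grip_force: 40.6
time_s: 34.2
tcp_pos: [0.5293, 0.2856, 0.1755]
tool_rot: [[0.999, 0.042, 0.01], [0.042, -0.999, 0.003], [0.01, -0.003, -1.0]]
contact_force: [0.2, 0.0, -0.6]
finger_gap: 0.0186
grip_force: 39.7
[0.52928373 0.28559634 0.17550281] 0.018626121443937566
t 34.2 now [0.5293 0.2856 0.1755] ang 2.4 q6 105 -> dp [ 39.2 273.   15.2] yaw 2.4 q6~ 91
```

```bash
python3 -m handwheel '{"dp":[[5,35,0],[11,75,0],[17,115,0],[23,155,0],[29,195,0],[34,235,0],[38,262,0],[39,273,0],[39,273,20],[39,273,20]],"yaw":[0,2.4,2.4,2.4,2.4,2.4,2.4,2.4,2.4,2.4],"jaw":[0.9,0.9,0.9,0.9,0.9,0.9,0.9,0.9,0.9,0.9]}'
python3 - <<'E'
from h import *
p=camera("wrist");bat(p,"blue_1",.153);bat(p,"dark_1",.09)
rel(.580,.0145,.109,0);print(observe()["finger_gap"])
E
```

```text
time_s: 35.45
tcp_pos: [0.5748, 0.0141, 0.1472]
tool_rot: [[1.0, -0.0, -0.004], [-0.0, -1.0, 0.001], [-0.004, -0.001, -1.0]]
contact_force: [-0.1, 1.0, 0.7]
finger_gap: 0.0189
grip_force: 39.7
sil blue_1 0.94 rect c [590.7  13. ] size [ 19. 134.] ang -0.3 mean [603.4  13. ] px 257 306 101 365
sil blue_1 0.64 rect c [545.6 -55.1] size [19. 29.] ang -62.4 mean [550.  -61.8] px 386 433 312 350
sil dark_1 0.75 rect c [545.7  33.9] size [ 29. 169.] ang -89.7 mean [546.5  42.9] px 134 373 253 290
sil dark_1 0.75 rect c [621.3  35.4] size [ 23. 170.] ang -89.8 mean [621.3  36.8] px 115 382 143 182
t 35.6 now [0.5766 0.0139 0.1494] ang 0.0 q6 80 -> dp [ 3.4 -0.6 40.4] yaw 0.0 q6~ 91
0.018747938714138875
```

```bash
python3 -m handwheel '{"dp":[[6,-0.5,20],[6,-0.5,32],[6,-0.5,38],[6,-0.5,40],[6,-0.5,40],[6,-0.5,40],[6,-0.5,40],[6,-0.5,40],[6,-0.5,40],[6,-0.5,-20]],"yaw":[0,0,0,0,0,0,0,0,0,0],"jaw":[0.9,0.9,0.9,0.9,0.9,0.9,0.5,0.4,0.4,0.4]}'
python3 - <<'E'
from h import *
p=camera("wrist");bat(p,"blue_1",.11);bat(p,"dark_1",.09)
p=camera("side");find(p,["blue_1"])
rel(.513,.459,.2,6)
E
```

```text
time_s: 36.85
tcp_pos: [0.5786, 0.0143, 0.1639]
tool_rot: [[1.0, -0.001, -0.012], [-0.001, -1.0, 0.002], [-0.012, -0.002, -1.0]]
contact_force: [0.4, -0.3, -0.5]
finger_gap: 0.0257
grip_force: 0.0
sil blue_1 0.94 rect c [581.5  12.8] size [ 21. 169.] ang 0.1 mean [593.6  13. ] px 263 299 91 334
sil dark_1 0.79 rect c [545.6  33.5] size [ 30. 170.] ang -89.5 mean [546.9  39.9] px 144 368 247 282
sil dark_1 0.6 rect c [621.3  35.9] size [ 23. 169.] ang -89.7 mean [621.5  36.4] px 126 374 144 181
blue_1 0.91 [0.579  0.0129 0.0975]
blue_1 0.7 [0.5113 0.4624 0.0086]
blue_1 0.62 [0.5781 0.0402 0.0448]
t 37.1 now [0.5825 0.0138 0.1688] ang -0.0 q6 80 -> dp [ -69.7 -445.2  -31.3] yaw -6.0 q6~ 126
```

```bash
python3 -m handwheel '{"dp":[[-8,-50,-30],[-16,-105,-30],[-24,-160,-30],[-33,-215,-30],[-42,-270,-30],[-51,-325,-30],[-60,-380,-20],[-69,-430,0],[-70,-445,40],[-70,-445,40]],"yaw":[0,-6,-6,-6,-6,-6,-6,-6,-6,-6],"jaw":[0.4,0.2,0,0,0,0,0,0,0,0]}'
python3 - <<'E'
from h import *
p=camera("wrist");bat(p,"blue_1");find(p,["blue_1"])
rel(.513,.460,.018,6)
E
```

```text
time_s: 38.35
tcp_pos: [0.5087, 0.4578, 0.1224]
tool_rot: [[0.994, 0.106, -0.009], [0.106, -0.994, -0.006], [-0.01, 0.005, -1.0]]
contact_force: [0.4, -0.5, 0.5]
finger_gap: 0.0429
grip_force: 0.0
sil blue_1 0.68 rect c [512.8 462. ] size [ 21. 169.] ang 6.6 mean [521.  462.7] px 258 287 90 295
blue_1 0.65 [0.5146 0.4571 0.0119]
t 38.5 now [0.5133 0.4581 0.1293] ang 5.9 q6 116 -> dp [-1.000e-01 -1.900e+00  1.113e+02] yaw -0.1 q6~ 126
```

```bash
python3 -m handwheel '{"dp":[[0,-3,50],[0,-3,85],[0,-3,105],[0,-3,111],[0,-3,111],[0,-3,111],[0,-3,111],[0,-3,111],[0,-3,111],[0,-3,80]],"yaw":[-0.5,-0.5,-0.5,-0.5,-0.5,-0.5,-0.5,-0.5,-0.5,-0.5],"jaw":[0,0,0,0,0,0.9,0.9,0.9,0.9,0.9]}'
python3 -m handwheel '{"dp":[[0,0,-50],[0,0,-110],[0,0,-130],[0,0,-130]],"yaw":[0,0,0,0],"jaw":[0.9,0.9,0.9,0.9]}'
python3 -c "
from h import *
s=observe();print(s['tcp_pos'],s['finger_gap'])
rel(.580,.0555,.17,0)
"
```

```text
time_s: 39.75
tcp_pos: [0.5105, 0.4606, 0.0467]
tool_rot: [[0.994, 0.113, -0.005], [0.113, -0.994, -0.003], [-0.005, 0.002, -1.0]]
contact_force: [-0.4, 0.3, -0.2]
finger_gap: 0.0188
grip_force: 39.2
time_s: 40.25
tcp_pos: [0.5132, 0.4624, 0.1809]
tool_rot: [[0.994, 0.113, 0.003], [0.113, -0.994, 0.002], [0.003, -0.002, -1.0]]
contact_force: [-0.4, -0.4, -1.1]
finger_gap: 0.0191
grip_force: 39.2
[0.51316357 0.46239007 0.18085115] 0.019083160679216872
t 40.2 now [0.5132 0.4624 0.1809] ang 6.5 q6 116 -> dp [ 20.4 411.9  10.2] yaw 6.5 q6~ 95
```

```bash
python3 -m handwheel '{"dp":[[2,35,0],[4,80,0],[6,125,0],[8,170,0],[11,220,0],[13,270,0],[16,320,0],[18,365,0],[20,400,0],[20,412,0]],"yaw":[0,3,6.5,6.5,6.5,6.5,6.5,6.5,6.5,6.5],"jaw":[0.9,0.9,0.9,0.9,0.9,0.9,0.9,0.9,0.9,0.9]}'
python3 -m handwheel '{"dp":[[0,0,15],[0,0,30],[0,0,30]],"yaw":[0,0,0],"jaw":[0.9,0.9,0.9]}'
python3 - <<'E'
from h import *
p=camera("wrist");bat(p,"blue_1",.153);bat(p,"blue_1",.11)
rel(.580,.0550,.109,0);print(observe()["finger_gap"])
E
```

```text
time_s: 41.5
tcp_pos: [0.5774, 0.0529, 0.176]
tool_rot: [[1.0, -0.003, -0.005], [-0.003, -1.0, 0.0], [-0.005, -0.0, -1.0]]
contact_force: [0.3, 1.0, -0.5]
finger_gap: 0.0187
grip_force: 39.3
time_s: 41.88
tcp_pos: [0.5767, 0.0561, 0.146]
tool_rot: [[1.0, 0.001, -0.005], [0.001, -1.0, 0.001], [-0.005, -0.001, -1.0]]
contact_force: [0.5, -0.0, -0.1]
finger_gap: 0.019
grip_force: 39.3
sil blue_1 0.96 rect c [615.   25.1] size [ 17. 100.] ang -0.0 mean [622.7  25. ] px 330 379 90 309
sil blue_1 0.56 rect c [593.4  54.9] size [ 19. 135.] ang 0.3 mean [606.6  55.1] px 255 305 98 366
sil blue_1 0.96 rect c [599.1  14.7] size [ 23. 134.] ang -0.0 mean [609.5  14.6] px 330 379 90 309
sil blue_1 0.56 rect c [570.1  54.8] size [ 26. 182.] ang 0.3 mean [587.7  55.1] px 255 305 98 366
t 42.0 now [0.5788 0.0555 0.1489] ang 0.0 q6 84 -> dp [ 1.2  0.5 39.9] yaw 0.0 q6~ 95
0.01912590638486371
```

```bash
python3 -m handwheel '{"dp":[[4,0,20],[4,0,32],[4,0,38],[4,0,40],[4,0,40],[4,0,40],[4,0,40],[4,0,40],[4,0,40],[4,0,0]],"yaw":[0,0,0,0,0,0,0,0,0,0],"jaw":[0.9,0.9,0.9,0.9,0.9,0.9,0.5,0.45,0.45,0.45]}'
python3 -m handwheel '{"dp":[[0,0,-50],[-30,-30,-90],[-30,-30,-90]],"yaw":[0,0,0],"jaw":[0.4,0.4,0.4]}'
python3 - <<'E'
from h import *
p=camera("wrist");bat(p,"blue_1",.11);bat(p,"dark_1",.09);bat(p,"pale_1",.07);cv2.imwrite("pics/w8.png",p["color"])
find(p,["pointer","white_mark","blue_mark"])
rel(.439,.019,.16,6.7)
E
```

```text
time_s: 43.28
tcp_pos: [0.5799, 0.0549, 0.1456]
tool_rot: [[1.0, -0.001, -0.008], [-0.001, -1.0, 0.001], [-0.008, -0.001, -1.0]]
contact_force: [0.2, 0.3, 0.1]
finger_gap: 0.0234
grip_force: 0.0
time_s: 43.65
tcp_pos: [0.5536, 0.0861, 0.2427]
tool_rot: [[1.0, 0.002, 0.007], [0.002, -1.0, 0.0], [0.007, -0.0, -1.0]]
contact_force: [-0.2, 0.0, -0.1]
finger_gap: 0.0257
grip_force: 0.0
sil blue_1 0.95 rect c [581.2  15.2] size [ 24. 169.] ang -0.5 mean [587.2  15.1] px 344 381 69 258
sil blue_1 0.61 rect c [583.2  54.3] size [ 22. 168.] ang 0.3 mean [589.2  54.4] px 303 332 65 256
sil dark_1 0.91 rect c [542.9  33.9] size [ 24. 170.] ang -89.6 mean [543.2  40.6] px 244 419 192 217
sil dark_1 0.78 rect c [620.   35.8] size [ 21. 169.] ang 90.0 mean [620.1  42.5] px 240 424 108 136
sil dark_1 0.66 rect c [591.1  46.4] size [239. 239.] ang -38.9 mean [605.4  55.7] px 180 472 7 296
sil pale_1 0.95 rect c [578.  -11.5] size [  7. 167.] ang 0.2 mean [579.8 -11.7] px 369 385 79 242
sil pale_1 0.92 rect c [580.2  74.5] size [ 20. 168.] ang 0.2 mean [587.1  74.8] px 281 302 72 241
pointer 0.7 [0.4388 0.0173 0.088 ]
blue_mark 0.9 [ 0.5277 -0.0949  0.0111]
t 44.0 now [0.5524 0.0842 0.2372] ang -0.1 q6 87 -> dp [-113.1   65.3   77.5] yaw -6.8 q6~ 86
```

View pics/w8.png

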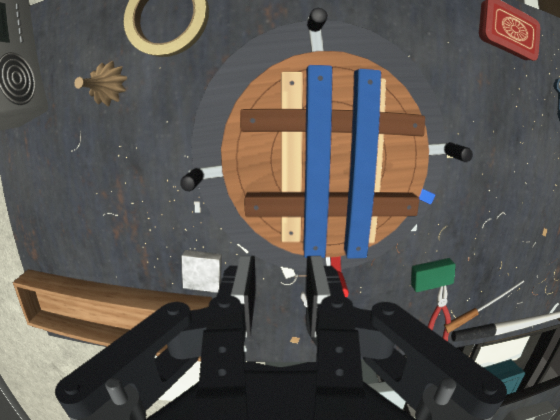

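The stack is whole: pale, dark, then two blue with about a 20 mm gap, centred at about (0.580, 0.035). Next I'll straddle the red peg (lower centre, ~ (340,280)) for the loaded push.

```bash
python3 -m handwheel '{"dp":[[-45,25,0],[-90,50,0],[-113,65,0],[-113,65,40],[-113,65,80],[-113,65,120],[-113,65,150],[-113,65,164],[-113,65,164],[-113,65,164]],"yaw":[-6.8,-6.8,-6.8,-6.8,-6.8,-6.8,-6.8,-6.8,-6.8,-6.8],"jaw":[0.2,0.2,0.2,0.2,0.2,0.2,0.2,0.2,0.4,0.4]}'
python3 - <<'E'
from h import *
import h; h.C=np.array([.5774,.0354])
ptr(); s=observe(); print(th(s["tcp_pos"]))
rel(.439,.019,.073,6.7)
E
```

```text
time_s: 45.25
tcp_pos: [0.4407, 0.0195, 0.0758]
tool_rot: [[0.993, 0.118, 0.002], [0.118, -0.993, -0.0], [0.002, 0.001, -1.0]]
contact_force: [0.4, 0.6, -0.4]
finger_gap: 0.0255
grip_force: 0.0
scene pointer 0.7 [ 0.5294 -0.0894  0.0062] th,r [2.48976e+02 1.34000e-01]
scene white_mark 0.65 [0.4403 0.0211 0.0096] th,r [1.85955e+02 1.38000e-01]
scene blue_mark 0.9 [ 0.5292 -0.0938  0.0074] th,r [2.49537e+02 1.38000e-01]
side pointer 0.83 [0.4392 0.0186 0.0851] th,r [1.86931e+02 1.39000e-01]
side white_mark 0.67 [0.4339 0.0213 0.0096] th,r [1.85632e+02 1.44000e-01]
side blue_mark 0.72 [ 0.5307 -0.0923  0.0138] th,r [2.49899e+02 1.36000e-01]
wrist pointer 0.78 [0.4388 0.0171 0.0876] th,r [1.8753e+02 1.4000e-01]
wrist white_mark 0.76 [0.4379 0.0148 0.0092] th,r [1.88391e+02 1.41000e-01]
wrist blue_mark 0.89 [ 0.5272 -0.096   0.0123] th,r [2.491e+02 1.410e-01]
(np.float64(186.4971985730392), np.float64(0.1385749049843303))
t 45.9 now [0.4397 0.0197 0.0748] ang 6.8 q6 70 -> dp [-0.8  0.6  1.8] yaw 0.1 q6~ 86
```

```bash
python3 -m handwheel '{"dp":[[0,2.5,0],[0,7,0],[1,14.5,0],[1.5,22,0],[3,29,0],[5,36,0],[7,43,0],[9.5,50,0],[11,54.5,0],[12,57,0]],"yaw":[-1,-3,-6,-9,-12,-15,-18,-21,-23,-24],"jaw":[0.4,0.4,0.4,0.4,0.4,0.4,0.4,0.4,0.4,0.4]}'
python3 - <<'E'
from h import *
import h; h.C=np.array([.5774,.0354])
s=observe(); print(th(s["tcp_pos"]),s["contact_force"])
p=camera("wrist");find(p,["pointer"]);bat(p,"blue_1",.11)
E
```

```text
time_s: 47.1
tcp_pos: [0.4583, -0.0356, 0.0747]
tool_rot: [[0.859, 0.512, -0.0], [0.512, -0.859, 0.0], [-0.0, -0.0, -1.0]]
contact_force: [-0.5, 1.9, 0.3]
finger_gap: 0.0256
grip_force: 0.4
(np.float64(210.80641795963606), np.float64(0.1386336030037143)) [-0.53361364  1.85016945  0.3083752 ]
pointer 0.6 [ 0.4571 -0.0317  0.0859]
sil blue_1 0.93 rect c [522.1  30.5] size [22. 54.] ang 22.1 mean [522.3  30.3] px 155 245 0 172
sil blue_1 0.74 rect c [539.3  -3.5] size [21. 63.] ang 21.9 mean [538.5  -4. ] px 278 374 0 194
```

```bash
python3 -m handwheel '{"dp":[[0,2.5,0],[0,7,0],[1,14.5,0],[1.5,22,0],[3,29,0],[5,36,0],[7,43,0],[9.5,50,0],[11,54.5,0],[12,57,0]],"yaw":[-1,-3,-6,-9,-12,-15,-18,-21,-23,-24],"jaw":[0.4,0.4,0.4,0.4,0.4,0.4,0.4,0.4,0.4,0.4]}'
python3 -m handwheel '{"dp":[[0,2.5,0],[0,7,0],[1,14.5,0],[1.5,22,0],[2,26,0],[2.5,29,0],[2.5,29,0]],"yaw":[-1,-3,-6,-9,-11,-12,-12],"jaw":[0.4,0.4,0.4,0.4,0.4,0.4,0.4]}'
python3 - <<'E'
from h import *
import h; h.C=np.array([.5774,.0354])
s=observe(); print(th(s["tcp_pos"]),s["contact_force"])
ptr()
E
```

```text
time_s: 48.5
tcp_pos: [0.4978, -0.0783, 0.0747]
tool_rot: [[0.576, 0.817, -0.0], [0.817, -0.576, 0.0], [-0.0, -0.0, -1.0]]
contact_force: [-1.6, 1.7, 0.6]
finger_gap: 0.0258
grip_force: 0.4
time_s: 49.38
tcp_pos: [0.5232, -0.0932, 0.0748]
tool_rot: [[0.394, 0.919, 0.0], [0.919, -0.394, -0.0], [-0.0, 0.0, -1.0]]
contact_force: [-0.4, -0.4, 0.8]
finger_gap: 0.0257
grip_force: 0.0
(np.float64(247.13205659453234), np.float64(0.1395255839671008)) [-0.37623713 -0.40108859  0.81857421]
scene pointer 0.82 [ 0.5229 -0.0887  0.0834] th,r [2.463e+02 1.350e-01]
scene white_mark 0.96 [0.4403 0.0201 0.011 ] th,r [1.86375e+02 1.38000e-01]
scene blue_mark 0.81 [ 0.5273 -0.0909  0.0106] th,r [2.48367e+02 1.36000e-01]
side pointer 0.76 [ 0.5178 -0.09    0.0862] th,r [2.446e+02 1.390e-01]
side white_mark 0.63 [0.4363 0.0183 0.0098] th,r [1.8692e+02 1.4200e-01]
side blue_mark 0.87 [ 0.5278 -0.0935  0.007 ] th,r [2.4895e+02 1.3800e-01]
wrist pointer 0.83 [ 0.518  -0.093   0.0867] th,r [2.45172e+02 1.41000e-01]
wrist white_mark 0.6 [0.4361 0.0155 0.0093] th,r [1.88028e+02 1.43000e-01]
wrist blue_mark 0.77 [ 0.5264 -0.0967  0.0121] th,r [2.48898e+02 1.42000e-01]
```

```bash
python3 -m handwheel '{"dp":[[0,3,0],[0,6.5,0],[0,10,0],[0,10,0],[0,7.5,0],[0,5,0],[0,5,-40],[-10,5,-100],[-60,5,-140],[-60,5,-140]],"yaw":[-1,-2,-4,-4,-4,-4,-4,-4,-4,-4],"jaw":[0.4,0.4,0.4,0.4,0.4,0.4,0.4,0.4,0.4,0.4]}'
python3 - <<'E'
from h import *
import h; h.C=np.array([.5774,.0354])
ptr()
p=camera("wrist"); im=p["color"].astype(int); B,G,R=im[...,0],im[...,1],im[...,2]
def pol(m,z):
    ys,xs=np.nonzero(m); return np.array([th(q) for q in fback(p,np.c_[xs,ys],z)]),xs,ys
mr=(R-G>80)&(R-B>80)&(G<80); a,xs,ys=pol(mr,.044); k=(a[:,1]>.115)&(a[:,1]<.128)&(abs(a[:,0]-249)<12); print("spoke",k.sum(),a[k].mean(0),np.ptp(a[k,0]))
mb=(B-R>60); b,xs,ys=pol(mb,.008); k=(b[:,1]>.121)&(b[:,1]<.16)&(abs(b[:,0]-249)<10); print("blue",k.sum(),b[k].mean(0),b[k].min(0),b[k].max(0))
# per-radius edges of the mark
for r0 in np.arange(.126,.156,.005):
    q=b[k&(abs(b[:,1]-r0)<.0025)]
    if len(q): h7=np.degrees(.007/r0); print(round(r0,3),"lo",round(q[:,0].min(),2),"axis",round(q[:,0].min()+h7,2),"hi",round(q[:,0].max(),2),"axis",round(q[:,0].max()-h7,2))
cv2.imwrite("pics/w9.png",p["color"])
E
```

```text
time_s: 51.22
tcp_pos: [0.5051, -0.1532, 0.2188]
tool_rot: [[0.332, 0.943, 0.007], [0.943, -0.332, -0.004], [-0.002, 0.008, -1.0]]
contact_force: [-0.4, 1.6, -0.1]
finger_gap: 0.0254
grip_force: 0.0
scene pointer 0.71 [ 0.5329 -0.0914  0.0831] th,r [2.50647e+02 1.34000e-01]
scene white_mark 0.93 [0.4385 0.0224 0.0108] th,r [1.85367e+02 1.39000e-01]
scene blue_mark 0.76 [ 0.5261 -0.0906  0.0048] th,r [2.47839e+02 1.36000e-01]
side pointer 0.57 [ 0.5306 -0.0951  0.0835] th,r [2.50269e+02 1.39000e-01]
side white_mark 0.8 [0.4348 0.0189 0.0112] th,r [1.86597e+02 1.44000e-01]
side blue_mark 0.84 [ 0.5293 -0.0949  0.0101] th,r [2.49725e+02 1.39000e-01]
wrist white_mark 0.81 [0.4364 0.0151 0.0106] th,r [1.88203e+02 1.42000e-01]
wrist blue_mark 0.67 [ 0.5282 -0.0958  0.0084] th,r [2.49424e+02 1.40000e-01]
spoke 170 [2.49647068e+02 1.21718904e-01] 5.060055706551964
blue 8 [2.46852582e+02 1.37017422e-01] [2.46692660e+02 1.31412452e-01] [2.47307332e+02 1.54399943e-01]
0.131 lo 246.69 axis 249.75 hi 246.76 axis 243.7
0.136 lo 246.79 axis 249.74 hi 246.88 axis 243.93
```

View pics/w9.png

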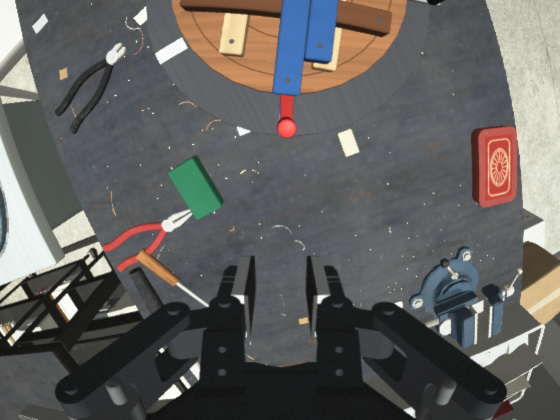

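The spoke is at 249.65° and the blue mark's axis at 249.7°, so the wheel is set. The blue pair looks close together near (305,40) in this oblique view, so I'll check the stack from above.

```bash
python3 -m handwheel '{"dp":[[30,0,-30],[70,0,-70],[100,0,-70],[100,0,-70]],"yaw":[0,0,0,0],"jaw":[0.4,0.4,0.4,0.4]}'
python3 - <<'E'
from h import *
p=camera("wrist");bat(p,"blue_1",.11);bat(p,"dark_1",.09);bat(p,"pale_1",.07);cv2.imwrite("pics/w10.png",p["color"])
E
```

```text
time_s: 52.38
tcp_pos: [0.5373, -0.054, 0.2853]
tool_rot: [[0.326, 0.945, 0.001], [0.945, -0.326, -0.0], [0.0, 0.001, -1.0]]
contact_force: [0.5, -0.5, -0.0]
finger_gap: 0.0259
grip_force: 0.0
sil blue_1 0.91 rect c [602.4  23.9] size [ 21. 169.] ang 65.1 mean [602.3  24.4] px 299 337 1 174
sil dark_1 0.84 rect c [596.1  71.5] size [ 24. 170.] ang -27.1 mean [590.2  74.6] px 209 378 25 69
sil dark_1 0.69 rect c [561.9   1.6] size [ 21. 169.] ang -27.3 mean [555.5   4.8] px 202 366 103 143
sil dark_1 0.57 rect c [604.4  23.4] size [ 23. 181.] ang 65.0 mean [604.7  24. ] px 298 338 2 175
sil pale_1 0.89 rect c [618.7  14.6] size [  9. 168.] ang 63.5 mean [623.1  22.3] px 319 345 17 168
sil pale_1 0.61 rect c [544.  55.] size [ 22. 169.] ang 62.6 mean [543.9  54.5] px 233 272 2 156
```

View pics/w10.png

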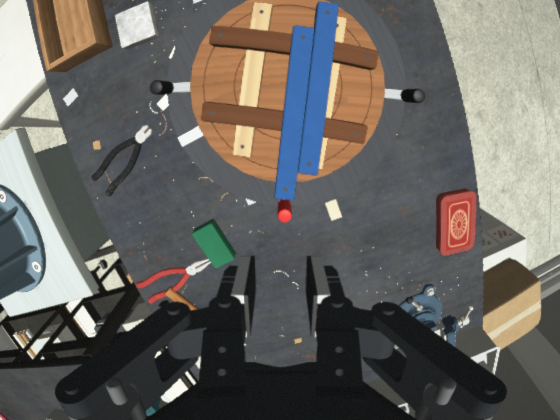

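One blue batten (left, from (300,30) to (285,198)) has been shifted along its length and against the other, so I'll mend it. Its lower end overhangs enough to grip there. Measuring it by colour.

```bash
cat >> h.py <<'E'
def blues(p,z=.11,C=(.579,.0366),a=63.2):
    im=p["color"].astype(int); B,G,R=im[...,0],im[...,1],im[...,2]
    m=((B-R>50)&(B-G>25)).astype(np.uint8); ys,xs=np.nonzero(m); P=fback(p,np.c_[xs,ys],z)[:,:2]
    k=np.hypot(*(P-C).T)<.16; P=(P[k]-C)*1000; u=np.array([np.cos(np.radians(a)),np.sin(np.radians(a))]); n=np.array([-u[1],u[0]])
    s,t=P@u,P@n
    for s0 in range(-140,141,10):
        q=np.abs(s-s0)<2.5
        if q.sum()>3:
            v=np.sort(t[q]); g=np.nonzero(np.diff(v)>5)[0]; print(s0,[(round(x[0]),round(x[-1])) for x in np.split(v,g+1)],end=" ")
    print()
E
python3 - <<'E'
from h import *
p=camera("wrist");blues(p)
rel(.53,-.06,.15,63.2)
print("spoke/pointer");h=[print(np.round(w(p,d["location"]),4),d["p"]) for d in tip_of("pointer",p)[:1]]
cv2.imwrite("pics/w11.png",cv2.resize(p["color"][0:230,190:400],None,fx=2.6,fy=2.6))
E
```

```text
-110 [(-19, 0)] -100 [(-19, 0)] -90 [(-18, 0)] -80 [(-38, 0)] -70 [(-38, 0)] -60 [(-38, 1)] -50 [(-37, 1)] -40 [(-37, 2)] -30 [(-37, 2)] -20 [(-37, 2)] -10 [(-36, 3)] 0 [(-36, 3)] 10 [(-36, 3)] 20 [(-35, 3)] 30 [(-35, 4)] 40 [(-35, 4)] 50 [(-34, 4)] 60 [(-35, -15)] 70 [(-34, -15)] 80 [(-34, -15)] 
t 52.6 now [ 0.5364 -0.0565  0.2843] ang 70.7 q6 1 -> dp [ -5.4  -4.7 134.3] yaw 7.5 q6~ 20
spoke/pointer
[ 0.5282 -0.0978  0.0848] 0.94
```

View pics/w11.png

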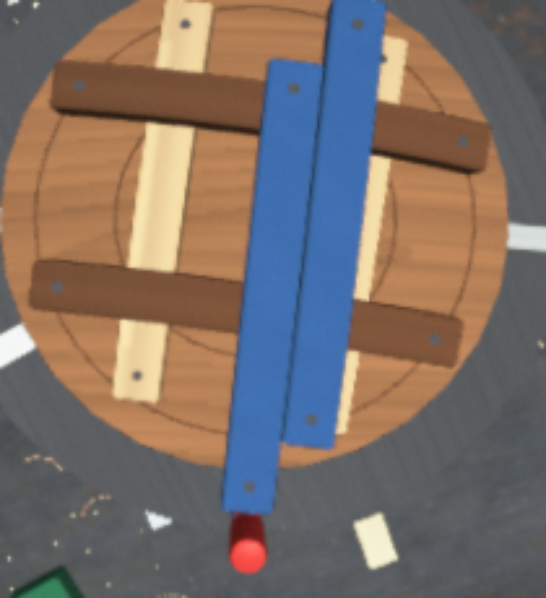

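```bash
python3 -c "
from h import *
rel(.5415,-.0587,.107,64.6)"
```

```text
t 52.7 now [ 0.5364 -0.0565  0.2843] ang 70.7 q6 1 -> dp [ -0.4   5.7 177.3] yaw 6.1 q6~ 19
```

```bash
python3 -m handwheel '{"dp":[[0,6,40],[0,6,80],[0,6,115],[0,6,130],[0,6,130],[0,6,130]],"yaw":[6,6,6,6,6,6],"jaw":[0.2,0.1,0,0,0,0]}'
python3 - <<'E'
from h import *
rel(.5415,-.0587,.107,64.6)
p=camera("wrist");blues(p)
rel(.5415,-.0587,.107,64.6)
cv2.imwrite("pics/w12.png",p["color"])
E
```

```text
time_s: 53.42
tcp_pos: [0.5436, -0.0582, 0.1564]
tool_rot: [[0.426, 0.905, 0.002], [0.905, -0.426, -0.001], [0.0, 0.003, -1.0]]
contact_force: [0.5, -0.3, 0.4]
finger_gap: 0.0428
grip_force: 0.0
t 53.4 now [ 0.5436 -0.0582  0.1564] ang 64.8 q6 7 -> dp [-1.4 -1.8 49.4] yaw 0.2 q6~ 19
-110 [(-20, 0)] -100 [(-19, 0)] -90 [(-19, 0)] -80 [(-38, 0)] -70 [(-38, 1)] -60 [(-38, 1)] -50 [(-37, 1)] -40 [(-37, 1)] -30 [(-37, 2)] -20 [(-36, 2)] -10 [(-36, 3)] 0 [(-36, 3)] 10 [(-36, 3)] 20 [(-35, 3)] 30 [(-35, 4)] 40 [(-35, 4)] 
t 53.5 now [ 0.5437 -0.0581  0.1566] ang 64.8 q6 7 -> dp [-1.5 -1.8 49.6] yaw 0.2 q6~ 19
```

View pics/w12.png

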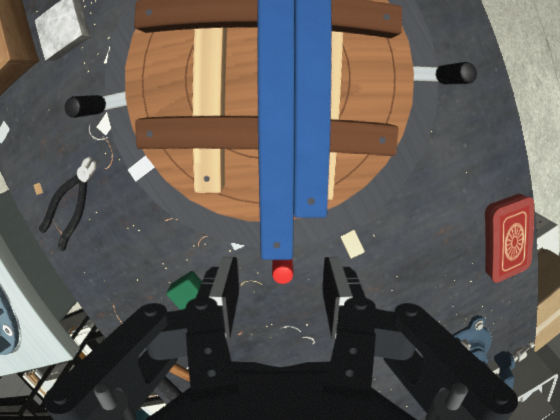

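The fingers are centred on the overhanging blue end, at (277,245). Descending to grip there and lift gently.

```bash
python3 -m handwheel '{"dp":[[-1.5,-1.8,25],[-1.5,-1.8,42],[-1.5,-1.8,49],[-1.5,-1.8,49],[-1.5,-1.8,49],[-1.5,-1.8,49],[-1.5,-1.8,49],[-1.5,-1.8,49],[-1.5,-1.8,49]],"yaw":[0,0,0,0,0,0,0,0,0],"jaw":[0,0,0,0,0.5,0.9,0.9,0.9,0.9]}' 60
python3 -m handwheel '{"dp":[[0,0,-8],[0,0,-18],[0,0,-30],[0,0,-30],[0,0,-30]],"yaw":[0,0,0,0,0],"jaw":[0.9,0.9,0.9,0.9,0.9]}'
python3 - <<'E'
from h import *
p=camera("wrist");blues(p,.12)
s=observe();print(s["tcp_pos"],s["finger_gap"],s["wrist_torque"])
P=np.array([.579,.0366])+(-.073)*np.array([.4509,.8926])+.0145*np.array([-.8926,.4509])
rel(P[0],P[1],.107,64)
E
```

```text
time_s: 54.6
tcp_pos: [0.5408, -0.0585, 0.1063]
tool_rot: [[0.426, 0.905, 0.001], [0.905, -0.426, -0.0], [0.0, 0.001, -1.0]]
contact_force: [0.4, -0.0, 3.8]
finger_gap: 0.0186
grip_force: 60.4
time_s: 55.22
tcp_pos: [0.5401, -0.0582, 0.1358]
tool_rot: [[0.426, 0.905, 0.0], [0.905, -0.426, 0.0], [0.0, 0.0, -1.0]]
contact_force: [0.1, 0.7, -0.3]
finger_gap: 0.0186
grip_force: 59.9
-130 [(-5, 0)] -120 [(-20, 1)] -110 [(-20, 1)] -100 [(-20, 2)] -90 [(-20, 2)] -80 [(-36, 3)] -70 [(-36, 3)] -60 [(-36, 3)] -50 [(-36, 3)] -40 [(-35, 4)] -30 [(-35, 4)] -20 [(-35, 4)] -10 [(-34, 5)] 0 [(-34, 5)] 10 [(-34, 5)] 20 [(-34, 6)] 30 [(-33, -18)] 
[ 0.53992776 -0.05811671  0.13551102] 0.018355650330118177 [-0.06496969  0.00368476  0.00263741]
t 55.3 now [ 0.5399 -0.0581  0.1355] ang 64.8 q6 7 -> dp [ 29.8 -21.5  28.5] yaw 0.8 q6~ 24
```

```bash
python3 -m handwheel '{"dp":[[0,-8,0],[8,-16,0],[18,-22,0],[28,-22,0],[30,-22,0],[30,-22,10],[30,-22,18],[30,-22,24],[30,-22,24]],"yaw":[0,0,0,0,0,0,0,0,0],"jaw":[0.9,0.9,0.9,0.9,0.9,0.9,0.9,0.9,0.9]}'
python3 - <<'E'
from h import *
p=camera("wrist");blues(p,.112);blues(p,.12)
rel(.5331,-.0220,.107,64)
E
```

```text
time_s: 56.4
tcp_pos: [0.5325, -0.0218, 0.1109]
tool_rot: [[0.427, 0.904, -0.002], [0.904, -0.427, 0.0], [-0.0, -0.002, -1.0]]
contact_force: [0.3, 0.9, -0.2]
finger_gap: 0.0184
grip_force: 59.9
-80 [(-37, -18), (5, 23)] -70 [(-37, -18), (5, 23)] -60 [(-37, -18), (5, 24)] -50 [(-36, -18), (5, 24)] -40 [(-36, -17), (6, 25)] -30 [(-36, -17), (6, 25)] -20 [(-36, -17), (6, 25)] -10 [(-35, -17), (6, 26)] 0 [(-35, -16), (7, 26)] 10 [(-35, -16), (7, 26)] 20 [(-35, -16), (7, 27)] 30 [(-34, -15), (8, 27)] 40 [(-34, -15), (8, 27)] 50 [(-34, -15), (8, 27)] 
-80 [(-33, -17), (6, 23)] -70 [(-34, -16), (6, 23)] -60 [(-34, -16), (5, 24)] -50 [(-33, -16), (6, 24)] -40 [(-33, -15), (6, 24)] -30 [(-33, -15), (6, 24)] -20 [(-33, -15), (7, 25)] -10 [(-32, -14), (7, 25)] 0 [(-32, -14), (7, 26)] 10 [(-32, -14), (8, 26)] 20 [(-31, -14), (8, 26)] 30 [(-31, -13), (8, 26)] 40 [(-31, -13), (8, 27)] 50 [(-31, -13), (9, 27)] 
t 56.5 now [ 0.5329 -0.0218  0.1114] ang 64.8 q6 10 -> dp [-0.1  0.3  4.4] yaw 0.8 q6~ 24
```

```bash
python3 -m handwheel '{"dp":[[0,0,2],[0,0,4],[0,0,4.5],[0,0,4.5],[0,0,4.5],[0,0,4.5],[0,0,4.5],[0,0,-25],[0,0,-80],[0,0,-150]],"yaw":[0,0,0,0,0,0,0,0,0,0],"jaw":[0.9,0.9,0.9,0.45,0.4,0.4,0.4,0.4,0.4,0.4]}'
python3 -m handwheel '{"dp":[[-50,0,0],[-60,0,-10],[-60,0,-10],[-60,0,-10]],"yaw":[0,0,0,0],"jaw":[0.4,0.4,0.4,0.4]}'
python3 - <<'E'
from h import *
import h; h.C=np.array([.5774,.0354])
p=camera("wrist");blues(p);bat(p,"blue_1",.11);bat(p,"dark_1",.09);bat(p,"pale_1",.07)
im=p["color"].astype(int); B,G,R=im[...,0],im[...,1],im[...,2]
def pol(m,z):
    ys,xs=np.nonzero(m); return np.array([th(q) for q in fback(p,np.c_[xs,ys],z)])
a=pol((R-G>80)&(R-B>80)&(G<80),.044); k=(a[:,1]>.115)&(a[:,1]<.128)&(abs(a[:,0]-249)<12); print("spoke",k.sum(),a[k].mean(0),np.ptp(a[k,0]))
cv2.imwrite("pics/w13.png",p["color"]);ptr()
E
```

```text
time_s: 57.7
tcp_pos: [0.5323, -0.0215, 0.255]
tool_rot: [[0.426, 0.905, -0.002], [0.905, -0.426, 0.001], [-0.0, -0.002, -1.0]]
contact_force: [1.6, -1.5, 0.0]
finger_gap: 0.0254
grip_force: 0.0
time_s: 58.2
tcp_pos: [0.5076, -0.0753, 0.2637]
tool_rot: [[0.426, 0.905, -0.001], [0.905, -0.426, 0.001], [0.0, -0.001, -1.0]]
contact_force: [0.5, -0.6, -1.0]
finger_gap: 0.0255
grip_force: 0.0
-120 [(-3, -2)] -110 [(-3, -1)] -80 [(-38, -19), (5, 23)] -70 [(-37, -18), (5, 24)] -60 [(-37, -18), (5, 24)] -50 [(-37, -18), (6, 24)] -40 [(-37, -18), (6, 24)] -30 [(-36, -18), (6, 25)] -20 [(-36, -17), (7, 25)] -10 [(-35, -17), (7, 25)] 0 [(-35, -17), (6, 25)] 10 [(-35, -16), (8, 26)] 20 [(-35, -16), (7, 26)] 30 [(-35, -16), (8, 26)] 40 [(-35, -16), (8, 27)] 
sil blue_1 0.89 rect c [592.8   5.9] size [ 25. 129.] ang 65.6 mean [592.4   4.9] px 315 343 0 142
sil dark_1 0.89 rect c [561.3   1.4] size [ 21. 170.] ang -26.8 mean [557.5   3.4] px 206 386 77 105
sil dark_1 0.81 rect c [594.5  70.2] size [ 24. 168.] ang -26.8 mean [594.2  70.5] px 208 386 0 29
sil dark_1 0.46 rect c [576.6  34.4] size [20
[... 222 characters left out ...]
 [617.4   9. ] px 341 348 0 129
spoke 114 [2.49596836e+02 1.21376758e-01] 5.034459586802086
scene pointer 0.92 [ 0.5338 -0.0905  0.0858] th,r [2.50894e+02 1.33000e-01]
scene white_mark 0.59 [0.4374 0.0197 0.0117] th,r [1.86386e+02 1.41000e-01]
side pointer 0.93 [ 0.528  -0.0929  0.0816] th,r [2.48938e+02 1.38000e-01]
side white_mark 0.94 [0.4376 0.0217 0.0098] th,r [1.85614e+02 1.40000e-01]
side blue_mark 0.79 [ 0.528  -0.0956  0.009 ] th,r [2.49326e+02 1.40000e-01]
wrist pointer 0.98 [ 0.5285 -0.095   0.0846] th,r [2.49455e+02 1.39000e-01]
wrist white_mark 0.68 [0.4383 0.0163 0.0079] th,r [1.87825e+02 1.40000e-01]
wrist blue_mark 0.95 [ 0.5256 -0.0965  0.0121] th,r [2.48562e+02 1.42000e-01]
```

View pics/w13.png

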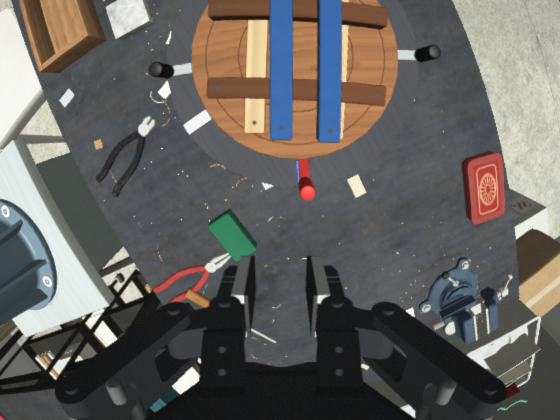

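The stack is whole: two blue battens at (281,70) and (330,70), with about a 22 mm gap, over the dark and pale pairs. The red pointer at (307,190) stands over the blue mark, and the gripper is clear. Handing in.

```bash
python3 -c "
from bench import sign_off
print(sign_off())"
```

```text
the job is handed in; nothing more can be done
None
```

Job handed in at about 58 s: the pointer measures within about half a degree of the blue mark, and the six-batten stack (two pale, two dark, two blue) is whole and centred to within about 5 mm, after I put back one blue batten that was found shifted after the final push.

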